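# Fit the driver cards and close the box

## Robot

A 6-joint arm with a two-finger parallel gripper is mounted at the origin on the work surface. World frame = base frame: x ahead of the robot, y to its left, z up, the work surface at z = 0. Lengths are in m, angles in degrees, forces in N, time in s.
With the tool pointing down it reaches from about 0.35 to 0.85 m from the base axis. Payload 8.1 kg.
Tool frame: the origin (TCP) lies on the centre line of the jaws, within the pads' length; the fingertips stand 14 mm ahead of it and the grasp point (between the pads) lies 5 mm behind it; z points along the fingers, y is the line along which they close (so a half turn about z gives the same grasp; the last joint's range is limited). The gripper opens to 93 mm and grips with 3 to 60 N. Pads are 15 mm wide; open, the fingers measure 128 mm over their backs; the gripper's body (75 mm by 188 mm) begins 65 mm behind the grasp point.
Start: joints at [-69.58, 7.471, 85.268, -0, 87.261, -4.893], TCP at [0.257, -0.542, 0.2] pointing down, gripper open.
Joint ranges: [-169.43, 169.43], [-51.17, 129.36], [1.28, 143.12], [-76.62, 256.62], [0, 156.53], [-152.29, 152.29]. Speed limits (degrees/s): [136.94, 136.94, 159.86, 180, 180, 180].

## Interface

Orientations are given as [roll, pitch, yaw] about the fixed x, y, z axes, in that order (R = Rz(yaw) Ry(pitch) Rx(roll)).
In Python, from station import env gives the robot as it stands.
- The arm moves only by the tool apply_moves, never from a script. Its argument "steps" is a list of rows, each a list of 6 numbers: the shift along the tool's x, y, z in cm, then the turn, a rotation vector about the tool's x, y, z in degrees. In form: [[x, y, z, ax, ay, az], ...]. A call has 1 to 10 rows; each row is the pose to reach, as a shift and turn from the pose commanded when the call began, along the tool's axes at that moment; what a row does not reach only later rows make up. A row lasts 1/12 s, in which the tool goes at most 41.7 mm and 7.16 degrees, less where a joint would pass 70% of its speed; a pose out of reach is approached as far as the arm can. A call with a gripper value outside its range is refused whole. "claw" is the closure, from -1 (fully open) to 1 (shut), set as the call begins (left out, the last holds). The fingers move at their own pace and stop on an object; the grip force is fixed at half the most. Time passes only in rows, so rows that repeat a pose let the fingers close. It gives the time, the measured TCP pose, the force, the opening and the grip force at its end, in the units of the state.
- env.read_state(): the state, without advancing time (a new reading comes with each control period).
- env.snapshot(name): name is "scene" or "top"; returns (picture, depth): 480x640x3 uint8, blue, green, red; 480x640 float32, m along the optical axis (not along the pixel's ray), 0 where there is no reading.
- env.camera_info(name): a dict with "intrinsics" (3x3 intrinsics, pixels), "T" (4x4, takes a point from camera to world coordinates). Camera axes: x right, y up, looking along -z (the intrinsics and any distortion apply to the point x, -y, -z); pixel columns grow to the right and rows downward; lengths in m; the calibration is good to about 2 mm. A picture is of the moment at which its call begins. camera_info takes no time and is no camera call.
- env.close_job(): hands the job in; it is judged then, once.
Trained networks look in the newest picture that a camera, given by its name, has taken for a name from the list of things; names that differ only in an ending like _2 or _b are one class to them, and where a whole thing is asked for, a point or a joint stands for the part that bears it (a point fixed in the world has none). Each returns a list of dicts, best first, with "p" (0 to 1); they miss things now and then, are a little off and sometimes report something else, mostly with a low value. They report only what shows in the picture. A call takes as long as a camera call.
- env.look_for(camera, thing): "xy" ([column, row] in pixels, amid what is visible of it).
- env.mark_of(camera, thing): "xy" ([column, row] in pixels: a listed point, or the origin of a listed thing).
The state is a dict: "t": time; "joints": joint angles; "joint_vel": joint speeds; "effort": joint torques, N m; "tcp_pos": TCP position; "tool_rot": TCP orientation; "force": force on the tool from outside, world axes, zero at the start; "ft_torque": the same for the moment, N m; "grip_width": finger opening in m; "grip_force": force on a finger pad.
Only numpy, scipy, OpenCV 4.12 (cv2) and the standard library are available. Lean on these libraries where they do the work, as an engineer would, in place of code of your own. Each camera call takes 0.05 s, during which the arm holds its last target. There are 200 camera calls.

## Task

A spring clamp has been left lying across the open driver box and an interface box on its cover: first put the clamp away, lying flat in the sheet-metal tool tray, and at some point lift the interface box off and set it down flat on the bench (do not drop it). With the clamp gone, take every driver card that stands in the black rack and press it fully down into the sprung edge clip of its own colour in the box, standing upright and centred along the clip. When all the cards are in, lower the cover onto the box (do not drop it) so that it sits fully home and level on the rim; leave the solder spool and the flux jar alone.

Things in the scene. Friction and masses are not known exactly. Their poses are not given: they have to be found in the camera images.
- box: open die-cast aluminium driver box, fixed, 150 (x) x 230 (y) x 86 mm high, walls 4 mm, inside 142 x 222 mm. Origin at the centre of its underside; x along its short side, y along its long side, z up. Four card clips stand on its floor in a row along y, 48 mm apart (the end ones 39 mm from the end walls), each running along x
- box_rim (a point): centre of the box's open top, at the height of the rim (86 mm above the underside); axes as the box
- clip_red (a point): seat of the red clip: middle of the clip, 12 mm above the box's underside, where a card's lower edge rests; axes as the box. Two red sprung jaws, 64 mm long in x, on a black base: flat faces 1 mm apart up to 12 mm above the seat, then flared to a V mouth 13 mm wide at 25 mm. The edge parts them 1.5 mm a side; pushing home takes 10 to 20 N, then they hold the card upright
- clip_yellow (a point): seat of the yellow clip: middle of the clip, 12 mm above the box's underside, where a card's lower edge rests; axes as the box. Two yellow sprung jaws, 64 mm long in x, on a black base: flat faces 1 mm apart up to 12 mm above the seat, then flared to a V mouth 13 mm wide at 25 mm. The edge parts them 1.5 mm a side; pushing home takes 10 to 20 N, then they hold the card upright
- clip_blue (a point): seat of the blue clip: middle of the clip, 12 mm above the box's underside, where a card's lower edge rests; axes as the box. Two blue sprung jaws, 64 mm long in x, on a black base: flat faces 1 mm apart up to 12 mm above the seat, then flared to a V mouth 13 mm wide at 25 mm. The edge parts them 1.5 mm a side; pushing home takes 10 to 20 N, then they hold the card upright
- clip_green (a point): seat of the green clip: middle of the clip, 12 mm above the box's underside, where a card's lower edge rests; axes as the box. Two green sprung jaws, 64 mm long in x, on a black base: flat faces 1 mm apart up to 12 mm above the seat, then flared to a V mouth 13 mm wide at 25 mm. The edge parts them 1.5 mm a side; pushing home takes 10 to 20 N, then they hold the card upright
- rack: black card rack, fixed to the bench, 112 (x) x 186 (y) x 28 mm high; origin at the centre of its underside, z up. Four slots along x, 46 mm apart in y, 5.6 mm wide, floor 8 mm above the bench, 20 mm deep, with one card or none in each
- card_red: driver card (absent from some starts), 90 g: plate 100 mm long (x), 4 mm thick (y), with a red grip bar along its top, 100 mm long, 12 mm thick (y), from 54 to 68 mm above the lower edge. Origin at the middle of the lower edge, z up; either face may point either way. Parts stick out up to 6 mm from its faces, over 20 mm from the middle. Starts in a rack slot, goes into the red clip
- card_yellow: driver card (absent from some starts), 90 g: plate 100 mm long (x), 4 mm thick (y), with a yellow grip bar along its top, 100 mm long, 12 mm thick (y), from 54 to 68 mm above the lower edge. Origin at the middle of the lower edge, z up; either face may point either way. Parts stick out up to 6 mm from its faces, over 20 mm from the middle. Starts in a rack slot, goes into the yellow clip
- card_blue: driver card (absent from some starts), 90 g: plate 100 mm long (x), 4 mm thick (y), with a blue grip bar along its top, 100 mm long, 12 mm thick (y), from 54 to 68 mm above the lower edge. Origin at the middle of the lower edge, z up; either face may point either way. Parts stick out up to 6 mm from its faces, over 20 mm from the middle. Starts in a rack slot, goes into the blue clip
- card_green: driver card (absent from some starts), 90 g: plate 100 mm long (x), 4 mm thick (y), with a green grip bar along its top, 100 mm long, 12 mm thick (y), from 54 to 68 mm above the lower edge. Origin at the middle of the lower edge, z up; either face may point either way. Parts stick out up to 6 mm from its faces, over 20 mm from the middle. Starts in a rack slot, goes into the green clip
- cover: loose aluminium cover, 150 (x) x 230 (y) mm, plate 3 mm thick, 0.3 kg. Origin at the centre of the plate's underside (the face that rests on the rim), z up. A lip 135 x 215 mm hangs 5 mm below it and goes inside the rim with 3.5 mm play. Black bow handle over the middle: bar 80 mm long (y), 12 mm thick (x), 25 to 39 mm above the origin. Starts on the bench, lip down; either way round fits
- clamp: loose spring clamp, black jaws and teal handles, 150 g, about 205 mm long (x) and 75 mm wide (y), lying flat across the rim of the box at the start, roughly along the box's x. Origin at the underside of its pivot block, z up; handles point to -x. The pivot block at the middle is 40 mm long (x), 30 mm wide (y) and 36 mm high, to be gripped across its 30 mm width; the arms are 20 mm high
- tray: sheet-metal tool tray, fixed, 130 (x) x 290 (y) mm, walls 22 mm high and 3 mm thick; origin at the centre of its underside
- tray_in (a point): centre of the tray's inner floor; axes as the tray, x short, y long
- interface: loose black interface box with a small green panel and a grey plug at its +x end, 120 g: body 90 (x) x 40 (y) x 32 mm high, 102 mm long with the plug. Origin at the centre of the body's underside, z up. It starts flat on top of the cover, near one end of it, about 35 mm clear of the end of the handle, its long side roughly along the cover's x; it is to stand on the bench
- jar: bystander: blue flux jar with a white cap, 60 mm across, 70 mm tall, standing; leave it alone. Origin at the centre of its underside
- spool: bystander: solder spool 54 mm across, 45 mm tall, standing; leave it alone. Origin at the centre of its underside

How it is judged (in metres and radians):
On the way, in this order (a step that is already met when the one before it is completed fails the run):
1. the spring clamp lies flat in the tool tray (z of clamp in the frame of tray_in below 0.008 m and x of clamp in the frame of tray_in between -0.05 and 0.05 m and y of clamp in the frame of tray_in between -0.08 and 0.08 m and angle between clamp's own z axis and vertical below 0.1 rad), for 0.2 s.
2. every card present stands pressed home in the clip of its colour (z of card_red in the frame of clip_red below 0.003 m and x of card_red in the frame of clip_red between -0.012 and 0.012 m and y of card_red in the frame of clip_red between -0.004 and 0.004 m and angle between each of card_red, card_yellow, card_blue, card_green's own z axis and vertical below 0.07 rad and angle between the x axis of each of card_red, card_yellow, card_blue, card_green and the x axis of box, either way round below 0.09 rad and z of card_yellow in the frame of clip_yellow below 0.003 m and x of card_yellow in the frame of clip_yellow between -0.012 and 0.012 m and y of card_yellow in the frame of clip_yellow between -0.004 and 0.004 m and z of card_blue in the frame of clip_blue below 0.003 m and x of card_blue in the frame of clip_blue between -0.012 and 0.012 m and y of card_blue in the frame of clip_blue between -0.004 and 0.004 m and z of card_green in the frame of clip_green below 0.003 m and x of card_green in the frame of clip_green between -0.012 and 0.012 m and y of card_green in the frame of clip_green between -0.004 and 0.004 m), for 0.2 s.
At the end, for the whole second after the job is handed in: Clamp flat on the tray floor (8 mm); interface box flat on the bench; cards within 3 mm of their clips' seats, 12 mm along and 4 mm across, tilt < 0.07, turn < 0.09 rad; cover on the rim within 2.5 mm in height, centred within 8 mm, tilt < 0.025, turn < 0.08 rad; all at rest (all of step 1 and all of step 2 and z of cover in the frame of box_rim between -0.003 and 0.0025 m and horizontal distance between cover and box_rim below 0.008 m and angle between cover's own z axis and vertical below 0.025 rad and angle between the x axis of cover and the x axis of box, either way round below 0.08 rad and height (world z) of interface below 0.005 m and angle between interface's own z axis and vertical below 0.08 rad and contact force between interface and cover below 0.05 N and linear speed of each of interface, cover, clamp below 0.02 m/s); the robot touches nothing.
It fails at once if a bystander (spool or flux jar) is moved more than 30 mm (distance of any of jar, spool from where it was at the start of the episode above 0.03 m).
It fails at once if the cover is let go more than about 40 mm above the rim (height (world z) of cover above 0.128 m and contact force between the fingers and cover below 0.05 N).
It fails at once if the interface box is let go, or carried up on the cover, more than 60 mm above the bench (height (world z) of interface above 0.06 m and contact force between the fingers and interface below 0.05 N).
Of card_red, card_yellow, card_blue, card_green only 3 to 4 are there at a start; the rules pass over those that are not, and their reading is None.
At some moment in a run one of clamp, cover may be knocked a few centimetres aside while the robot is not near it.
It also fails if it takes over 205 s, if anything falls off the work surface, if the arm or the gripper's body presses on something with over 40 N, if the wrist force passes 120 N, or if a joint passes its speed limit or range.

## Working session

There is one attempt and no reset: what is moved stays moved. The work goes in short steps, Python scripts to look and compute and a tool call to move; the robot and the scene stay as the last step left them, time stands still between calls to the robot, and variables do not carry over. Pictures are saved under pics/ and viewed, at most 14 in all, crops included, and the job is handed in when it is done.

Besides the shell and the picture viewer there is one more tool, called after ">>>" as name([rows], argument=value, ...), one row to a line, values as JSON. apply_moves: Moves the arm, as the interface text tells. Its arguments: {"type":"object","properties":{"steps":{"type":"array"},"claw":{"type":"number"}},"required":["steps"]}

```bash
mkdir -p pics; ls
cat > h.py <<'E'
import numpy as np, cv2, sys
from station import env
def pix2world(cam,depth,xy,r=2,d=None):
    ci=env.camera_info(cam);K=np.array(ci["intrinsics"]);T=np.array(ci["T"])
    u,v=xy
    if d is None:
        p=depth[max(0,int(v)-r):int(v)+r+1,max(0,int(u)-r):int(u)+r+1];p=p[p>0]
        d=np.median(p) if p.size else np.nan
    x=(u-K[0,2])/K[0,0]*d;y=(v-K[1,2])/K[1,1]*d
    return (T@[x,-y,-d,1])[:3]
def cloud(cam,depth):
    ci=env.camera_info(cam);K=np.array(ci["intrinsics"]);T=np.array(ci["T"])
    v,u=np.mgrid[:480,:640];d=depth
    P=np.stack([(u-K[0,2])/K[0,0]*d,-(v-K[1,2])/K[1,1]*d,-d,np.ones_like(d)],-1)
    W=(P@T.T)[...,:3];W[d<=0]=np.nan
    return W
E
python3 - <<'E'
from h import *
for c in("scene","top"):
    im,d=env.snapshot(c);cv2.imwrite(f"pics/{c}0.png",im);np.save(f"{c}0.npy",d);cv2.imwrite(f"{c}0raw.png",im)
    ci=env.camera_info(c);print({k:(np.round(v,3).tolist() if k in("T","intrinsics") else v) for k,v in ci.items()})
    for n in "box_rim clip_red clip_yellow clip_blue clip_green rack card_red card_yellow card_blue card_green cover clamp tray interface jar spool".split():
        r=env.mark_of(c,n)[:2]
        print(c,n,[(np.round(q["xy"]).tolist(),round(q["p"],2),np.round(pix2world(c,d,q["xy"]),3).tolist()) for q in r])
s=env.read_state();print(s)
E
```

```text
pics
{'intrinsics': [[544.39, 0.0, 315.372], [0.0, 544.39, 245.721], [0.0, 0.0, 1.0]], 'T': [[0.703, -0.619, 0.349, 0.994], [0.711, 0.61, -0.351, -0.433], [0.004, 0.495, 0.869, 1.104], [0.0, 0.0, 0.0, 1.0]]}
scene box_rim [([291.0, 204.0], 0.55, [0.488, -0.001, 0.121])]
scene clip_red [([270.0, 243.0], 0.7, [0.476, -0.061, 0.011]), ([385.0, 167.0], 0.37, [0.543, 0.252, 0.073])]
scene clip_yellow [([291.0, 225.0], 0.6, [0.483, -0.002, 0.03])]
scene clip_blue [([305.0, 221.0], 0.59, [0.533, -0.001, 0.102])]
scene clip_green [([320.0, 207.0], 0.81, [0.491, 0.087, 0.019]), ([141.0, 354.0], 0.47, [0.498, -0.431, 0.039])]
scene rack [([391.0, 165.0], 0.77, [0.536, 0.288, 0.04])]
scene card_red [([393.0, 157.0], 0.76, [0.537, 0.287, 0.072])]
scene card_yellow [([353.0, 287.0], 0.62, [0.686, -0.004, 0.002]), ([382.0, 169.0], 0.58, [0.542, 0.243, 0.073])]
scene card_blue [([373.0, 182.0], 0.96, [0.532, 0.229, 0.027]), ([298.0, 225.0], 0.66, [0.526, -0.017, 0.096])]
scene card_green []
scene cover [([183.0, 328.0], 0.7, [0.5, -0.334, 0.007])]
scene clamp [([293.0, 206.0], 0.81, [0.495, -0.0, 0
[... 1827 characters left out ...]
.677, -0.228, -0.002])]
{'t': 1.7, 'joints': array([-6.95764299e+01,  7.47108702e+00,  8.52660627e+01,  1.12112824e-03,
        8.72592985e+01, -4.89124363e+00]), 'joint_vel': array([-0.06602524,  0.09406709,  0.01701541, -0.01007711, -0.07735114,
        0.06652802]), 'effort': array([-6.06938902e-04, -5.59742618e+01, -4.92049241e+01,  7.65812234e-02,
        2.25785369e-02,  4.78682455e-05]), 'tcp_pos': array([ 0.256611  , -0.54239341,  0.19965272]), 'tool_rot': array([ 1.79996366e+02, -8.12927853e-04,  2.53147602e+01]), 'force': array([-0.03603438,  0.55121636,  0.4320109 ]), 'ft_torque': array([ 0.03608109,  0.01938856, -0.04487338]), 'grip_force': 0.0, 'grip_width': 0.09264447506293941}
```

View pics/top0.png

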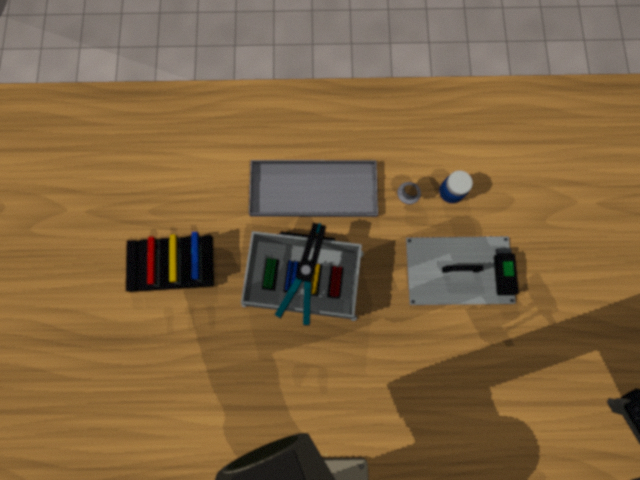

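View pics/scene0.png

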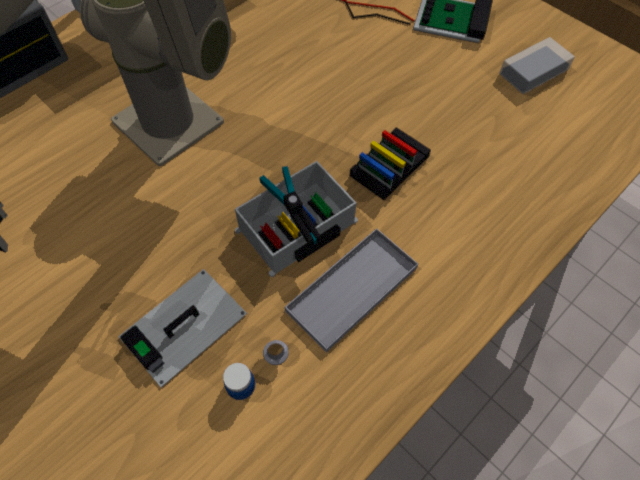

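The top view shows the box at about (300,275) with the clamp across it. The rack at (170,262) holds the red, yellow and blue cards (no green). The cover is at (460,270) with the interface box at (507,272), and the tray is at (313,188). Next I fit rectangles to the depth data.

```bash
cat > fit.py <<'E'
from h import *
def grab():
    out=[]
    for c in("top","scene"):
        im,d=env.snapshot(c);out.append((c,im,cloud(c,d)))
    return out
def load():
    out=[]
    for c in("top","scene"):
        out.append((c,cv2.imread(c+"0raw.png"),cloud(c,np.load(c+"0.npy"))))
    return out
def sel(W,x,y,z):
    with np.errstate(invalid="ignore"):
        return (W[...,0]>x[0])&(W[...,0]<x[1])&(W[...,1]>y[0])&(W[...,1]<y[1])&(W[...,2]>z[0])&(W[...,2]<z[1])
def rect(P):
    # centre, size, angle of long side from x (deg)
    (c,s,a)=cv2.minAreaRect((P[:,:2]*1000).astype(np.float32))
    if s[0]<s[1]: s=(s[1],s[0]);a+=90
    return np.round(c,1),np.round(s,1),round((a+90)%180-90,1)
def rep(name,data,x,y,z,col=None):
    for c,im,W in data:
        m=sel(W,x,y,z)
        if col:
            h=cv2.cvtColor(im,cv2.COLOR_BGR2HSV);lo,hi=col
            m&=(h[...,0]>=lo)&(h[...,0]<=hi)&(h[...,1]>120)&(h[...,2]>60)
        P=W[m]
        if len(P)<5: print(name,c,"few",len(P));continue
        print(name,c,len(P),*rect(P),"zmed",np.round(np.median(P[:,2]),4),"z95",np.round(np.percentile(P[:,2],95),4),"mean",np.round(P.mean(0),3))
COL=dict(red=(0,8),yellow=(20,35),blue=(105,128))
E
python3 - <<'E'
from fit import *
D=load()
rep("rim",D,(.38,.6),(-.16,.16),(.08,.092))
rep("tray",D,(.58,.8),(-.2,.2),(.012,.03))
rep("trayfloor",D,(.62,.74),(-.1,.1),(-.01,.008))
rep("cover",D,(.38,.6),(-.47,-.18),(.005,.014))
rep("handle",D,(.4,.6),(-.39,-.22),(.028,.055))
rep("iface",D,(.38,.6),(-.48,-.37),(.03,.05))
rep("clamp",D,(.35,.7),(-.12,.12),(.096,.14))
rep("pivot",D,(.35,.7),(-.12,.12),(.114,.14))
for k in COL:
    rep(k,D,(.4,.62),(.18,.4),(.065,.09),COL[k])
    rep("clip"+k,D,(.41,.56),(-.1,.11),(.005,.06),COL[k])
rep("clipgreen",D,(.41,.56),(-.1,.11),(.005,.06),(45,85))
rep("rack",D,(.4,.62),(.14,.4),(.02,.035))
rep("bench",D,(.2,.35),(-.2,.4),(-.02,.02))
E
```

```text
rim top 770 [473.3  19.7] [230.5 176.3] 82.0 zmed 0.0852 z95 0.0884 mean [0.477 0.021 0.085]
rim scene 801 [484.   18.9] [232.3 201.1] 82.0 zmed 0.0848 z95 0.0897 mean [0.483 0.017 0.085]
tray top 873 [683.7  -6.8] [290.4 132.4] 88.9 zmed 0.0198 z95 0.0237 mean [ 0.686 -0.004  0.019]
tray scene 869 [686.2  -6. ] [293.3 132.5] 89.0 zmed 0.0195 z95 0.024 mean [ 0.685 -0.01   0.019]
trayfloor top 4021 [680.   0.] [199.9 120. ] -90.0 zmed 0.0022 z95 0.0054 mean [ 0.683 -0.001  0.002]
trayfloor scene 4215 [680.7  -0. ] [200.  118.5] 89.9 zmed 0.0024 z95 0.0058 mean [ 0.682 -0.004  0.002]
cover top 5179 [ 492.1 -334.7] [267.  208.1] -89.4 zmed 0.0075 z95 0.0105 mean [ 0.489 -0.315  0.008]
cover scene 5144 [ 488.1 -313.9] [272.6 207.5] 87.3 zmed 0.0079 z95 0.0112 mean [ 0.498 -0.317  0.008]
handle top 255 [ 489.7 -327.8] [79.9 12.5] 89.7 zmed 0.0425 z95 0.0458 mean [ 0.489 -0.327  0.041]
handle scene 295 [ 492.9 -328.4] [79.8 14.6] 89.9 zmed 0.0423 z95 0.0464 mean [ 0.494 -0.329  0.041]
iface top 819 [ 481.6 -421.5] [99.1 40.4] -0.2 zmed 0.0386 z95 0.0418 mean [ 0.477 -0.42   0.038]
iface s
[... 1360 characters left out ...]
lipblue top 98 [483.6  44.1] [65.3 19.9] -10.4 zmed 0.0329 z95 0.0376 mean [0.483 0.044 0.03 ]
clipblue scene 30 [493.   48.5] [49.3  3.9] -9.4 zmed 0.0358 z95 0.0388 mean [0.495 0.048 0.036]
clipgreen top few 0
clipgreen scene 39 [489.   89.5] [55.2 17.9] -9.2 zmed 0.0353 z95 0.0392 mean [0.49  0.088 0.034]
rack top 2902 [507.1 268.9] [273.8 143. ] 82.4 zmed 0.0275 z95 0.0312 mean [0.509 0.31  0.028]
rack scene 1286 [510.9 267.2] [272.8 143. ] 83.0 zmed 0.0275 z95 0.0327 mean [0.526 0.299 0.027]
bench top 20541 [275. 100.] [600. 150.] -90.0 zmed -0.0003 z95 0.0028 mean [ 0.274  0.1   -0.   ]
bench scene 10632 [275. 100.] [599.9 150. ] 90.0 zmed -0.0004 z95 0.0033 mean [ 0.275  0.078 -0.   ]
```

```bash
cat > plan.py <<'E'
# plan.py x y z yaw [x y z yaw ...] : rows (tool frame, cm/deg), each call's goal from the previous goal; first from measured pose
import sys,numpy as np
from station import env
s=env.read_state();a=sys.argv[1:]
p=np.array(s["tcp_pos"]);r,pi,yaw=s["tool_rot"]
print("now",np.round(p,4),np.round(s["tool_rot"],2),"j",np.round(s["joints"],0),"F",np.round(s["force"],1),"w",round(s["grip_width"],4),"g",round(s["grip_force"],1),"t",round(s["t"],1))
i=0
while i<len(a):
    q=np.array([float(v) for v in a[i:i+3]]);ny=float(a[i+3]);i+=4
    c,sn=np.cos(np.radians(yaw)),np.sin(np.radians(yaw));d=(q-p)*100
    turn=(ny-yaw+180)%360-180
    n=max(np.linalg.norm(d)/4.17,abs(turn)/7.16)
    print("->",q,ny,":",[round(v,2) for v in (d[0]*c+d[1]*sn,d[0]*sn-d[1]*c,-d[2])],"az",round(-turn,2),"rows>=%.1f"%n)
    p,yaw=q,ny
E
python3 plan.py .48 .010 .22 -16.3  .48 .01 .106 -16.3
```

```text
now [ 0.2566 -0.5424  0.1997] [180.    -0.    25.31] j [-70.   7.  85.   0.  87.  -5.] F [-0.   0.6  0.4] w 0.0926 g 0.0 t 1.7
-> [0.48 0.01 0.22] -16.3 : [np.float64(43.81), np.float64(-40.38), np.float64(-2.03)] az 41.61 rows>=14.3
-> [0.48  0.01  0.106] -16.3 : [np.float64(0.0), np.float64(-0.0), np.float64(11.4)] az -0.0 rows>=2.7
```

>>> apply_moves([
  [22,-20,-2,0,0,0],
  [22,-20,-2,0,0,0],
  [22,-20,-2,0,0,0],
  [22,-20,-2,0,0,0],
  [22,-20,-2,0,0,0],
  [22,-20,-2,0,0,0],
  [22,-20,-2,0,0,0],
  [22,-20,-2,0,0,0],
  [22,-20,-2,0,0,0],
  [22,-20,-2,0,0,0],
], claw=-0.3)

```text
t: 2.53
tcp_pos: [0.37, -0.2679, 0.2198]
tool_rot: [179.9, 0.0, 25.4]
force: [-0.6, -0.3, 0.5]
grip_width: 0.0603
grip_force: 0.0
```

>>> apply_moves([
  [21.8,-20.4,0,0,0,41.6],
  [21.8,-20.4,0,0,0,41.6],
  [21.8,-20.4,0,0,0,41.6],
  [21.8,-20.4,0,0,0,41.6],
  [21.8,-20.4,0,0,0,41.6],
  [21.8,-20.4,0,0,0,41.6],
  [21.8,-20.4,0,0,0,41.6],
  [21.8,-20.4,0,0,0,41.6],
  [21.8,-20.4,0,0,0,41.6],
  [21.8,-20.4,0,0,0,41.6],
])

```text
t: 3.37
tcp_pos: [0.4804, 0.0105, 0.219]
tool_rot: [180.0, 0.1, -16.2]
force: [0.1, -0.6, -0.3]
grip_width: 0.0604
grip_force: 0.0
```

```bash
python3 plan.py .48 .010 .106 -16.3
```

```text
now [0.4804 0.0105 0.219 ] [ 1.7997e+02  6.0000e-02 -1.6160e+01] j [ -5. -12. 102.  -0.  90. 101.] F [ 0.1 -0.6 -0.3] w 0.0604 g 0.0 t 3.4
-> [0.48  0.01  0.106] -16.3 : [np.float64(-0.03), np.float64(0.06), np.float64(11.3)] az 0.14 rows>=2.7
```

>>> apply_moves([
  [0,0,4,0,0,0],
  [0,0,7,0,0,0],
  [0,0,9.5,0,0,0],
  [0,0,11.2,0,0,0],
  [0,0,11.2,0,0,0],
])

```text
t: 3.78
tcp_pos: [0.4764, 0.0076, 0.1029]
tool_rot: [179.9, 0.4, -16.5]
force: [-0.1, 0.3, -0.4]
grip_width: 0.0603
grip_force: 0.0
```

>>> apply_moves([
  [0,0,0,0,0,0],
  [0,0,0,0,0,0],
  [0,0,0,0,0,0],
  [0,0,0,0,0,0],
  [0,0,0,0,0,0],
  [0,0,0,0,0,0],
], claw=1)

```text
t: 4.28
tcp_pos: [0.4803, 0.0101, 0.1085]
tool_rot: [-180.0, -0.1, -16.3]
force: [-0.6, 0.4, 0.8]
grip_width: 0.0253
grip_force: 0.0
```

>>> apply_moves([
  [0,0,-1,0,0,0],
  [0,0,-3,0,0,0],
  [0,0,-5,0,0,0],
  [0,0,-7,0,0,0],
  [0,0,-9,0,0,0],
  [0,0,-10,0,0,0],
  [0,0,-10,0,0,0],
])

```text
t: 4.87
tcp_pos: [0.4816, 0.0101, 0.2112]
tool_rot: [-179.9, -0.3, -16.3]
force: [-0.2, 0.5, 0.0]
grip_width: 0.0002
grip_force: 0.0
```

```bash
python3 plan.py .684 -.006 .20 90 .684 -.006 .04 90
python3 - <<'E'
from fit import *
D=grab()
rep("rim",D,(.38,.6),(-.16,.16),(.08,.092))
rep("cover",D,(.38,.6),(-.47,-.18),(.028,.055))
cv2.imwrite("pics/t1.png",D[0][1])
E
```

```text
now [0.4816 0.0101 0.2112] [-179.94   -0.31  -16.27] j [ -5. -12. 103.  -0.  89. 101.] F [-0.2  0.5  0. ] w 0.0002 g 0.0 t 4.9
-> [ 0.684 -0.006  0.2  ] 90.0 : [np.float64(19.88), np.float64(-4.13), np.float64(1.12)] az -106.27 rows>=14.8
-> [ 0.684 -0.006  0.04 ] 90.0 : [np.float64(0.0), np.float64(0.0), np.float64(16.0)] az -0.0 rows>=3.8
rim top 202 [431.6  50.1] [201.2  89.8] 68.0 zmed 0.0856 z95 0.0893 mean [0.419 0.06  0.086]
rim scene 795 [484.9  18.6] [232.  201.8] 82.1 zmed 0.0848 z95 0.0901 mean [0.482 0.016 0.085]
cover top 1100 [ 481.7 -364.7] [154.3  99.1] -90.0 zmed 0.0392 z95 0.0444 mean [ 0.48  -0.398  0.039]
cover scene 1195 [ 482.8 -366.5] [154.7 102. ] -87.4 zmed 0.0394 z95 0.0445 mean [ 0.488 -0.399  0.039]
```

Run:
```python
from fit import *
D=grab()
cv2.imwrite("pics/s1.png",cv2.resize(D[1][1][100:340,160:480],(800,600)))
for c in("top","scene"):print(c,env.mark_of(c,"clamp")[:2])
```

```text
top [{'xy': [301.2, 272.2], 'p': 0.96}, {'xy': [460.5, 270.4], 'p': 0.33}]
scene [{'xy': [268.5, 241.4], 'p': 0.72}, {'xy': [293.9, 209.1], 'p': 0.62}]
```

View pics/s1.png

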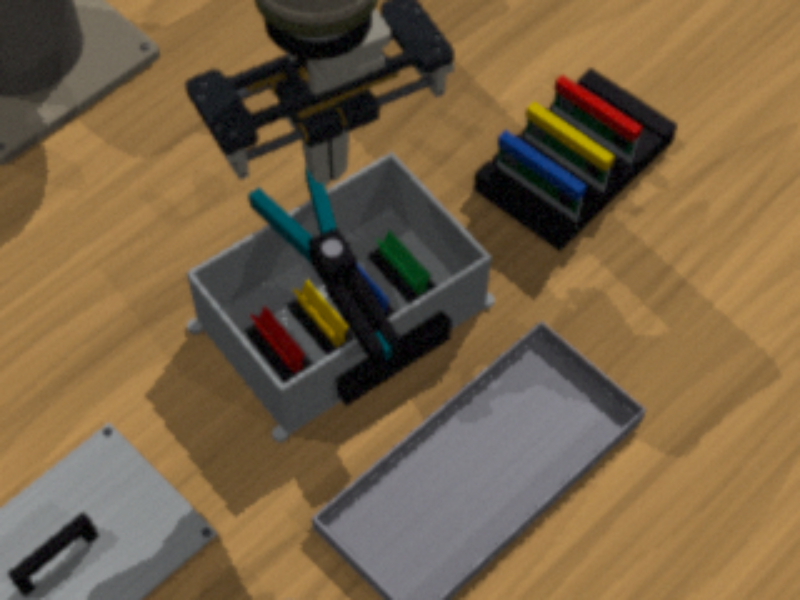

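```bash
cat >> h.py <<'E'
def proj(cam,P):
    ci=env.camera_info(cam);K=np.array(ci["intrinsics"]);T=np.linalg.inv(np.array(ci["T"]))
    q=T@np.r_[P,1];return np.round([K[0,0]*q[0]/-q[2]+K[0,2],K[1,1]*-q[1]/-q[2]+K[1,2]],1)
E
python3 - <<'E'
from fit import *
for P in([.4816,.0101,.197],[.48,.01,.121]):print(proj("scene",P),proj("top",P))
D=grab()
rep("pivot",D,(.35,.7),(-.12,.12),(.114,.14))
rep("fingers",D,(.35,.7),(-.12,.12),(.19,.215))
for c,im,W in D:
    P=W[sel(W,(.35,.7),(-.12,.12),(.15,.3))];i=P[:,2].argmin();print(c,P[i],np.percentile(P[:,2],[1,5]))
E
```

```text
[291.5 178.3] [304.8 262. ]
[292.1 198.9] [305.8 269. ]
pivot top 50 [462.4  15.4] [29.7  8.7] 67.0 zmed 0.1212 z95 0.1235 mean [0.462 0.015 0.121]
pivot scene 227 [481.   10.4] [42.7 30.2] -18.7 zmed 0.1213 z95 0.125 mean [0.483 0.009 0.121]
fingers top few 0
fingers scene few 0Traceback (most recent call last):
  File "<stdin>", line 7, in <module>
ValueError: attempt to get argmin of an empty sequence
```

Run:
```python
from fit import *
D=grab()
a=cv2.resize(D[1][1][130:230,240:360],(600,500),interpolation=cv2.INTER_CUBIC)
b=cv2.resize(D[0][1][220:320,255:345],(540,600),interpolation=cv2.INTER_CUBIC)[:500,:200*5]
cv2.imwrite("pics/s2.png",cv2.resize(np.hstack([a,b[:, :540]]),(800,352)))
for c,im,W in D: print(c,np.isnan(W).any(-1).sum(), np.nanmax(W[150:300,240:360,2]))
W=D[1][2];print(np.round(W[120:200:6,291,:],3).tolist())
```

```text
top 1263 0.6558655613229631
scene 1232 0.3554337733876525
[[0.512, -0.01, 0.409], [0.51, -0.009, 0.392], [0.5, -0.0, 0.361], [0.5, -0.001, 0.346], [0.501, -0.003, 0.332], [0.508, -0.01, 0.327], [0.488, 0.007, 0.277], [0.488, 0.006, 0.26], [0.488, 0.005, 0.242], [0.359, 0.115, -0.001], [0.432, 0.051, 0.105], [0.446, 0.038, 0.108], [0.464, 0.022, 0.119], [0.476, 0.01, 0.121]]
```

View pics/s2.png

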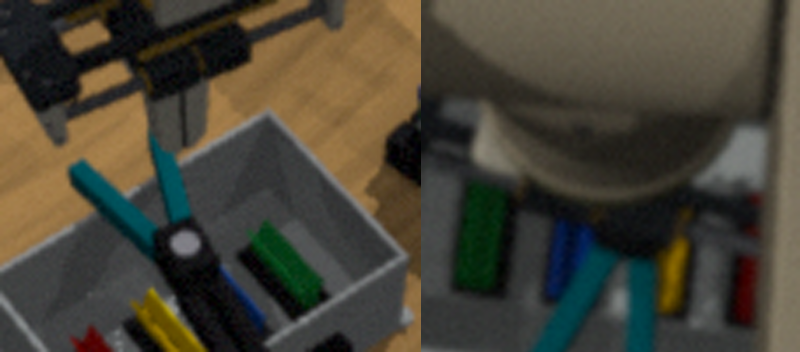

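The left crop shows the closed fingers above the clamp, ending at about row 170. That puts the tips near z 0.23, higher than the state implies, so I'll measure the tip height.

```bash
cat > tip.py <<'E'
from fit import *
s=env.read_state();p=s["tcp_pos"]
im,d=env.snapshot("scene");W=cloud("scene",d)
P=W[sel(W,(p[0]-.06,p[0]+.06),(p[1]-.08,p[1]+.08),(p[2]-.06,p[2]+.12))]
print("tcp",np.round(p,4),"lowest",np.round(P[P[:,2].argsort()[:6]],3).tolist(),len(P))
for lo in (.0,.01,.02,.03,.04):
    Q=P[(P[:,2]>p[2]+lo)&(P[:,2]<p[2]+lo+.01)]
    if len(Q)>3:print(lo,len(Q),*rect(Q))
E
python3 tip.py
```

```text
tcp [0.4794 0.0101 0.207 ] lowest [[0.488, 0.012, 0.225], [0.486, 0.006, 0.226], [0.487, 0.008, 0.228], [0.486, 0.004, 0.228], [0.488, 0.013, 0.229], [0.485, 0.01, 0.229]] 634
0.02 35 [484.3   5.1] [32.1 14.4] 45.0
0.03 43 [484.9   4.4] [32.1 15.2] 43.2
0.04 58 [484.5   4.7] [33.5 14.9] 46.0
```

>>> apply_moves([
  [0,0,0,0,0,0],
  [0,0,0,0,0,0],
  [0,0,0,0,0,0],
  [0,0,0,0,0,0],
  [0,0,0,0,0,0],
  [0,0,0,0,0,0],
  [0,0,0,0,0,0],
  [0,0,0,0,0,0],
  [0,0,0,0,0,0],
  [0,0,0,0,0,0],
], claw=-0.3)

```text
t: 6.25
tcp_pos: [0.4798, 0.0101, 0.2077]
tool_rot: [-180.0, -0.0, -16.3]
force: [1.1, 0.5, -0.3]
grip_width: 0.0592
grip_force: 0.0
```

```bash
python3 tip.py
```

```text
tcp [0.4798 0.0101 0.2077] lowest [[0.478, -0.019, 0.225], [0.49, 0.039, 0.226], [0.495, 0.039, 0.227], [0.498, 0.042, 0.227], [0.482, 0.04, 0.228], [0.498, 0.045, 0.228]] 732
0.01 5 [481.   13.8] [64.6 14.3] 71.7
0.02 40 [480.9   7.7] [83.8 16.8] 73.7
0.03 60 [481.5   9.2] [88.1 19. ] 72.7
0.04 64 [481.5   9.5] [90.  18.9] 74.0
```

>>> apply_moves([
  [0,0,4,0,0,0],
  [0,0,7,0,0,0],
  [0,0,10,0,0,0],
  [0,0,11.5,0,0,0],
  [0,0,12.5,0,0,0],
  [0,0,13.2,0,0,0],
  [0,0,13.2,0,0,0],
])

```text
t: 6.88
tcp_pos: [0.4793, 0.0101, 0.0748]
tool_rot: [180.0, 0.1, -16.3]
force: [0.0, 0.3, -0.2]
grip_width: 0.0606
grip_force: 0.0
```

>>> apply_moves([
  [0,0,0,0,0,0],
  [0,0,0,0,0,0],
  [0,0,0,0,0,0],
  [0,0,0,0,0,0],
  [0,0,0,0,0,0],
  [0,0,0,0,0,0],
  [0,0,0,0,0,0],
  [0,0,0,0,0,0],
], claw=1)

```text
t: 7.55
tcp_pos: [0.4803, 0.0101, 0.0763]
tool_rot: [-180.0, -0.1, -16.3]
force: [-1.0, -0.7, 6.0]
grip_width: 0.0298
grip_force: 30.0
```

>>> apply_moves([
  [0,0,-1,0,0,0],
  [0,0,-2.5,0,0,0],
  [0,0,-4,0,0,0],
  [0,0,-6,0,0,0],
  [0,0,-8,0,0,0],
  [0,0,-10,0,0,0],
  [0,0,-10,0,0,0],
  [0,0,-10,0,0,0],
])

```text
t: 8.22
tcp_pos: [0.4805, 0.0101, 0.1765]
tool_rot: [-180.0, -0.1, -16.3]
force: [0.4, 0.2, -2.2]
grip_width: 0.0299
grip_force: 30.0
```

```bash
python3 plan.py .684 -.006 .17 90 .684 -.006 -.007 90;  python3 - <<'E'
from fit import *
D=grab()
rep("pivot",D,(.35,.7),(-.15,.15),(.17,.215))
rep("rim",D,(.38,.6),(-.16,.16),(.08,.092))
E
```

```text
now [0.4805 0.0101 0.1765] [-1.7998e+02 -1.2000e-01 -1.6280e+01] j [ -5. -11. 106.   0.  85. 101.] F [ 0.4  0.2 -2.2] w 0.0299 g 30.0 t 8.2
-> [ 0.684 -0.006  0.17 ] 90.0 : [np.float64(19.99), np.float64(-4.17), np.float64(0.65)] az -106.28 rows>=14.8
-> [ 0.684 -0.006 -0.007] 90.0 : [np.float64(0.0), np.float64(0.0), np.float64(17.7)] az -0.0 rows>=4.2
pivot top 785 [419.8  27.4] [83.4 71.3] -16.2 zmed 0.2053 z95 0.2077 mean [0.419 0.028 0.205]
pivot scene 865 [484.1   8.5] [201.8  58.8] -12.3 zmed 0.2029 z95 0.2107 mean [ 0.523 -0.006  0.202]
rim top 147 [406.5  43.6] [171.1   4.2] 82.1 zmed 0.0856 z95 0.088 mean [0.406 0.044 0.085]
rim scene 729 [479.2  19.5] [232.7 154.2] 81.9 zmed 0.0845 z95 0.0882 mean [0.488 0.012 0.085]
```

>>> apply_moves([
  [2,-0.4,0,0,0,-6],
  [4,-0.8,0,0,0,-12],
  [6,-1.2,0,0,0,-18],
  [8,-1.6,0,0,0,-24],
  [10,-2.1,0,0,0,-30],
  [12,-2.5,0,0,0,-36],
  [14,-2.9,0,0,0,-42],
  [16,-3.3,0,0,0,-48],
  [18,-3.8,0,0,0,-54],
  [20,-4.2,0,0,0,-60],
])

```text
t: 9.15
tcp_pos: [0.6832, -0.0055, 0.1725]
tool_rot: [-179.8, 0.2, 44.0]
force: [-0.2, -0.4, -2.2]
grip_width: 0.0297
grip_force: 30.0
```

>>> apply_moves([
  [0,0,0,0,0,-6],
  [0,0,0,0,0,-12],
  [0,0,0,0,0,-18],
  [0,0,0,0,0,-24],
  [0,0,0,0,0,-30],
  [0,0,0,0,0,-36],
  [0,0,0,0,0,-42],
  [0,0,0,0,0,-46],
  [0,0,0,0,0,-46],
  [0,0,0,0,0,-46],
])

```text
t: 9.98
tcp_pos: [0.6825, -0.0056, 0.1734]
tool_rot: [-179.8, -0.0, 89.6]
force: [-0.4, -0.2, -0.4]
grip_width: 0.0299
grip_force: 30.0
```

>>> apply_moves([
  [0,0,2.5,0,0,0],
  [0,0,5,0,0,0],
  [0,0,7.5,0,0,0],
  [0,0,10,0,0,0],
  [0,0,12,0,0,0],
  [0,0,14,0,0,0],
  [0,0,15,0,0,0],
  [0,0,15,0,0,0],
])

```text
t: 10.65
tcp_pos: [0.6804, -0.0054, 0.0213]
tool_rot: [-179.6, -0.0, 89.6]
force: [-0.5, 0.8, -2.2]
grip_width: 0.0299
grip_force: 30.0
```

```bash
python3 plan.py .684 -.006 -.007 90;  python3 - <<'E'
from fit import *
D=grab()
rep("rim",D,(.38,.59),(-.16,.16),(.08,.092))
rep("tray",D,(.6,.77),(-.17,.17),(.012,.026))
rep("clamp",D,(.55,.77),(-.17,.17),(.032,.06))
E
```

```text
now [ 0.6804 -0.0054  0.0213] [-1.7962e+02 -3.0000e-02  8.9610e+01] j [-5. 28. 80. -0. 73. -4.] F [-0.5  0.8 -2.2] w 0.0299 g 30.0 t 10.7
-> [ 0.684 -0.006 -0.007] 90.0 : [np.float64(-0.06), np.float64(0.36), np.float64(2.83)] az -0.39 rows>=0.7
rim top 183 [461.8 -87.4] [149.9  22.9] -4.5 zmed 0.0851 z95 0.0876 mean [ 0.468 -0.092  0.085]
rim scene 498 [476.6  -1.4] [189.9 154.2] 81.8 zmed 0.0846 z95 0.0884 mean [ 0.461 -0.036  0.085]
tray top 264 [683.4 -36.3] [232.1 132.6] 88.8 zmed 0.0197 z95 0.0237 mean [ 0.698 -0.1    0.019]
tray scene 721 [686.7  -5.9] [294.2 131.6] 88.9 zmed 0.0193 z95 0.0235 mean [ 0.7   -0.029  0.019]
clamp top 279 [694.7 -17.1] [193.3  70.7] 77.7 zmed 0.0491 z95 0.0529 mean [ 0.683 -0.005  0.048]
clamp scene 1081 [629.6  -7.8] [209.7 163.8] -86.7 zmed 0.0512 z95 0.056 mean [ 0.656 -0.038  0.05 ]
```

Lower the last bit, watching the force.

>>> apply_moves([
  [0,0.3,1,0,0,0],
  [0,0.3,1.7,0,0,0],
  [0,0.3,2.1,0,0,0],
  [0,0.3,2.3,0,0,0],
  [0,0.3,2.3,0,0,0],
  [0,0.3,2.3,0,0,0],
])

```text
t: 11.25
tcp_pos: [0.6865, -0.0056, 0.0026]
tool_rot: [-180.0, -0.0, 89.7]
force: [0.6, 0.2, -2.2]
grip_width: 0.0299
grip_force: 30.0
```

>>> apply_moves([
  [0,0,0.2,0,0,0],
  [0,0,0.4,0,0,0],
  [0,0,0.5,0,0,0],
  [0,0,0.5,0,0,0],
])

```text
t: 11.58
tcp_pos: [0.6863, -0.0057, -0.0027]
tool_rot: [-180.0, -0.0, 89.7]
force: [-0.4, 0.1, -2.6]
grip_width: 0.0299
grip_force: 30.0
```

>>> apply_moves([
  [0,0,0.2,0,0,0],
  [0,0,0.3,0,0,0],
  [0,0,0.4,0,0,0],
  [0,0,0.4,0,0,0],
])

```text
t: 11.92
tcp_pos: [0.6866, -0.0057, -0.0064]
tool_rot: [180.0, -0.0, 89.7]
force: [-0.4, -0.1, -1.8]
grip_width: 0.0297
grip_force: 30.0
```

>>> apply_moves([
  [0,0,0.1,0,0,0],
  [0,0,0.2,0,0,0],
  [0,0,0.3,0,0,0],
  [0,0,0.3,0,0,0],
])

```text
t: 12.25
tcp_pos: [0.6867, -0.0057, -0.0067]
tool_rot: [180.0, 0.0, 89.7]
force: [-10.6, 0.0, 16.0]
grip_width: 0.03
grip_force: 30.0
```

>>> apply_moves([
  [0,0,0,0,0,0],
  [0,0,0,0,0,0],
  [0,0,0,0,0,0],
  [0,0,0,0,0,0],
  [0,0,0,0,0,0],
], claw=-0.1)

```text
t: 12.67
tcp_pos: [0.6864, -0.0057, -0.0096]
tool_rot: [-180.0, -0.0, 89.7]
force: [0.7, 0.3, -0.1]
grip_width: 0.0506
grip_force: 0.0
```

>>> apply_moves([
  [0,0,-2,0,0,0],
  [0,0,-5,0,0,0],
  [0,0,-9,0,0,0],
  [0,0,-13,0,0,0],
  [-3,-4,-16,0,0,0],
  [-7,-8,-16,0,0,0],
  [-11,-11,-16,0,0,0],
  [-15,-14,-16,0,0,0],
  [-18,-16,-16,0,0,0],
  [-18,-16,-16,0,0,0],
])

```text
t: 13.5
tcp_pos: [0.5242, -0.1861, 0.1508]
tool_rot: [180.0, 0.0, 89.7]
force: [0.1, -0.0, 0.7]
grip_width: 0.0513
grip_force: 0.0
```

```bash
cat > see.py <<'E'
from fit import *
D=grab()
rep("rim",D,(.38,.59),(-.16,.16),(.08,.092))
rep("clamp",D,(.62,.75),(-.14,.14),(.015,.05))
rep("pivot",D,(.62,.75),(-.14,.14),(.033,.05))
rep("handle",D,(.4,.6),(-.39,-.22),(.032,.055))
rep("iface",D,(.38,.6),(-.48,-.37),(.033,.05))
for k in COL:
    rep(k,D,(.4,.62),(.18,.4),(.065,.09),COL[k])
    rep("clip"+k,D,(.41,.56),(-.1,.11),(.005,.06),COL[k])
rep("clipgreen",D,(.41,.56),(-.1,.11),(.005,.06),(45,85))
cv2.imwrite("pics/t2.png",D[0][1])
E
python3 see.py; python3 plan.py
```

```text
rim top 775 [477.1  19.3] [230.3 150.6] 82.1 zmed 0.0852 z95 0.088 mean [0.482 0.026 0.085]
rim scene 707 [479.8  19.7] [232.8 154. ] 81.9 zmed 0.0846 z95 0.0884 mean [0.484 0.033 0.085]
clamp top 1683 [684.5  -0. ] [277.4 130.1] 89.6 zmed 0.0217 z95 0.0389 mean [0.687 0.006 0.023]
clamp scene 1652 [ 6.852e+02 -1.000e-01] [279.5 129.7] 89.9 zmed 0.022 z95 0.0392 mean [ 0.683 -0.003  0.024]
pivot top 221 [682.8  -5.3] [38.4 28.8] 88.9 zmed 0.0382 z95 0.0416 mean [ 0.682 -0.005  0.038]
pivot scene 231 [686.8  -4.9] [40.2 31.2] -89.4 zmed 0.0384 z95 0.0422 mean [ 0.688 -0.006  0.038]
handle top 176 [ 489.2 -319.3] [60.9 13.2] 88.0 zmed 0.0426 z95 0.0458 mean [ 0.489 -0.319  0.042]
handle scene 277 [ 493.2 -328.4] [79.8 14.9] -90.0 zmed 0.0423 z95 0.0464 mean [ 0.494 -0.329  0.042]
iface top 28 [ 444.  -436.2] [24.7  7.5] -8.4 zmed 0.0389 z95 0.0404 mean [ 0.441 -0.437  0.039]
iface scene 828 [ 485.5 -422.5] [101.8  39.8] -0.8 zmed 0.0394 z95 0.0427 mean [ 0.482 -0.423  0.039]
red top 277 [511.2 334.6] [98.7 13.2] 3.1 zmed 0.0755 z95 0.0783 mean [0.511 0.334 0.075]
red scene 228 [514.9 3
[... 521 characters left out ...]
z95 0.0374 mean [ 0.474 -0.004  0.028]
clipyellow scene 233 [471.3   1.3] [78.8 29.4] -10.0 zmed 0.03 z95 0.0373 mean [ 0.478 -0.004  0.028]
blue top 287 [520.6 243. ] [99.7 12.4] 3.1 zmed 0.0755 z95 0.0783 mean [0.518 0.243 0.075]
blue scene 222 [524.6 243.1] [97.7 15.1] 3.0 zmed 0.0742 z95 0.0782 mean [0.527 0.242 0.074]
clipblue top 191 [481.3  45. ] [64.9 21.8] -8.5 zmed 0.0331 z95 0.0372 mean [0.478 0.044 0.03 ]
clipblue scene 174 [480.5  44. ] [72.7 20. ] -7.4 zmed 0.0315 z95 0.0377 mean [0.481 0.044 0.03 ]
clipgreen top few 0
clipgreen scene few 1
now [ 0.5227 -0.1893  0.1508] [-1.7995e+02  1.0000e-01  8.9430e+01] j [-25.   2.  96.  -0.  82. -25.] F [0.7 0.5 0.3] w 0.0513 g 0.0 t 13.6
```

Clamp lies flat in the tray (block top 38.4 mm). Interface box next.

```bash
python3 plan.py .4845 -.4225 .12 -0.5 .4845 -.4225 -.002 -0.5
```

```text
now [ 0.5227 -0.1893  0.1508] [-1.7995e+02  1.0000e-01  8.9430e+01] j [-25.   2.  96.  -0.  82. -25.] F [0.7 0.5 0.3] w 0.0513 g 0.0 t 13.6
-> [ 0.4845 -0.4225  0.12  ] -0.5 : [np.float64(-23.35), np.float64(-3.58), np.float64(3.08)] az 89.93 rows>=12.6
-> [ 0.4845 -0.4225 -0.002 ] -0.5 : [np.float64(0.0), np.float64(-0.0), np.float64(12.2)] az -0.0 rows>=2.9
```

>>> apply_moves([
  [-23.4,-3.6,3,0,0,60],
  [-23.4,-3.6,3,0,0,60],
  [-23.4,-3.6,3,0,0,60],
  [-23.4,-3.6,3,0,0,60],
  [-23.4,-3.6,3,0,0,60],
  [-23.4,-3.6,3,0,0,60],
  [-23.4,-3.6,3,0,0,60],
  [-23.4,-3.6,3,0,0,60],
  [-23.4,-3.6,3,0,0,60],
  [-23.4,-3.6,3,0,0,60],
], claw=-0.3)

```text
t: 14.43
tcp_pos: [0.4887, -0.4186, 0.1201]
tool_rot: [-180.0, -0.0, 29.6]
force: [-0.2, 0.4, -0.5]
grip_width: 0.0598
grip_force: 0.0
```

>>> apply_moves([
  [0,0,0,0,0,30],
  [0,0,0,0,0,30],
  [0,0,0,0,0,30],
  [0,0,0,0,0,30],
  [0,0,0,0,0,30],
  [0,0,0,0,0,30],
  [0,0,0,0,0,30],
])

```text
t: 15.02
tcp_pos: [0.4887, -0.4184, 0.1206]
tool_rot: [-180.0, -0.0, 0.0]
force: [-0.4, 0.4, 0.2]
grip_width: 0.0605
grip_force: 0.0
```

```bash
python3 plan.py .4845 -.4225 .05 -0.5 .4845 -.4225 -.002 -0.5
python3 - <<'E'
from fit import *
D=grab()
rep("iface",D,(.38,.6),(-.48,-.37),(.033,.05))
rep("handle",D,(.4,.6),(-.39,-.22),(.032,.055))
E
```

```text
now [ 0.4887 -0.4184  0.1206] [-1.7999e+02 -0.0000e+00  1.0000e-02] j [-45.  17.  83.   0.  80.  45.] F [-0.4  0.4  0.2] w 0.0605 g 0.0 t 15.0
-> [ 0.4845 -0.4225  0.05  ] -0.5 : [np.float64(-0.42), np.float64(0.41), np.float64(7.06)] az 0.51 rows>=1.7
-> [ 0.4845 -0.4225 -0.002 ] -0.5 : [np.float64(0.0), np.float64(-0.0), np.float64(5.2)] az -0.0 rows>=1.2
iface top 400 [ 475.4 -421.3] [86.6 39.7] -1.8 zmed 0.0386 z95 0.0415 mean [ 0.46  -0.418  0.038]
iface scene 824 [ 479.3 -422.5] [91.1 39.8] -0.6 zmed 0.0393 z95 0.043 mean [ 0.482 -0.423  0.039]
handle top 243 [ 489.6 -327.9] [79.6 12.5] 89.9 zmed 0.0428 z95 0.0455 mean [ 0.489 -0.327  0.042]
handle scene 279 [ 493.1 -328.5] [79.7 15.2] -89.7 zmed 0.0427 z95 0.0466 mean [ 0.494 -0.329  0.042]
```

>>> apply_moves([
  [-0.7,0.4,3,0,0,0.5],
  [-0.7,0.4,6,0,0,0.5],
  [-0.7,0.4,9,0,0,0.5],
  [-0.7,0.4,11,0,0,0.5],
  [-0.7,0.4,12.2,0,0,0.5],
  [-0.7,0.4,12.2,0,0,0.5],
])

```text
t: 15.62
tcp_pos: [0.4795, -0.4207, -0.005]
tool_rot: [-179.8, 0.2, -0.7]
force: [-0.4, 0.7, -0.3]
grip_width: 0.0604
grip_force: 0.0
```

>>> apply_moves([
  [0,0,0,0,0,0],
  [0,0,0,0,0,0],
  [0,0,0,0,0,0],
  [0,0,0,0,0,0],
  [0,0,0,0,0,0],
  [0,0,0,0,0,0],
  [0,0,0,0,0,0],
], claw=1)

```text
t: 16.2
tcp_pos: [0.4827, -0.4238, 0.0008]
tool_rot: [179.9, -0.1, -0.8]
force: [0.4, 0.1, 7.2]
grip_width: 0.0401
grip_force: 30.0
```

>>> apply_moves([
  [0,0,-0.5,0,0,0],
  [0,0,-1.5,0,0,0],
  [0,0,-2.5,0,0,0],
  [0,0,-3.5,0,0,0],
  [0,0,-4,0,0,0],
  [0,0,-4,0,0,0],
])

```text
t: 16.7
tcp_pos: [0.4826, -0.4238, 0.0413]
tool_rot: [179.8, -0.1, -0.8]
force: [0.9, -0.0, -0.3]
grip_width: 0.04
grip_force: 30.0
```

```bash
python3 plan.py .46 -.555 .038 -0.5 .46 -.555 -.010 -0.5
```

```text
now [ 0.4826 -0.4238  0.0413] [ 1.7985e+02 -1.5000e-01 -7.8000e-01] j [-46.  21.  87.  -0.  72.  45.] F [ 0.9 -0.  -0.3] w 0.04 g 30.0 t 16.7
-> [ 0.46  -0.555  0.038] -0.5 : [np.float64(-2.08), np.float64(13.15), np.float64(0.33)] az -0.28 rows>=3.2
-> [ 0.46  -0.555 -0.01 ] -0.5 : [np.float64(0.0), np.float64(-0.0), np.float64(4.8)] az -0.0 rows>=1.2
```

>>> apply_moves([
  [-0.5,3,0,0,0,0],
  [-1,6,0,0,0,0],
  [-1.5,9,0,0,0,0],
  [-2,11.5,0,0,0,0],
  [-2,13,0,0,0,0],
  [-2,13,1.5,0,0,0],
  [-2,13,3,0,0,0],
  [-2,13,4,0,0,0],
  [-2,13,4.2,0,0,0],
  [-2,13,4.2,0,0,0],
])

```text
t: 17.53
tcp_pos: [0.4591, -0.5496, -0.0062]
tool_rot: [-179.8, 0.1, -0.7]
force: [-0.0, 0.5, -1.6]
grip_width: 0.0392
grip_force: 30.0
```

>>> apply_moves([
  [0,0,0.2,0,0,0],
  [0,0,0.4,0,0,0],
  [0,0,0.6,0,0,0],
  [0,0,0.7,0,0,0],
  [0,0,0.7,0,0,0],
])

```text
t: 17.95
tcp_pos: [0.4602, -0.5517, -0.0075]
tool_rot: [-180.0, -0.0, -0.8]
force: [-5.4, 9.1, 17.3]
grip_width: 0.0402
grip_force: 30.0
```

>>> apply_moves([
  [0,0,0,0,0,0],
  [0,0,0,0,0,0],
  [0,0,0,0,0,0],
  [0,0,0,0,0,0],
  [0,0,-3,0,0,0],
  [0,0,-7,0,0,0],
  [0,0,-11,0,0,0],
  [0,0,-15,0,0,0],
  [0,0,-16,0,0,0],
  [0,0,-16,0,0,0],
], claw=-0.3)

```text
t: 18.78
tcp_pos: [0.4617, -0.5552, 0.1564]
tool_rot: [179.5, -0.3, -0.8]
force: [0.0, -0.4, 0.2]
grip_width: 0.0605
grip_force: 0.0
```

```bash
python3 plan.py .50 -.1 .16 -0.5 .514 .3342 .16 3
python3 - <<'E'
from fit import *
D=grab()
rep("iface",D,(.38,.6),(-.62,-.47),(.02,.05))
rep("handle",D,(.4,.6),(-.39,-.22),(.032,.055))
E
```

```text
now [ 0.4617 -0.5552  0.1564] [179.54  -0.34  -0.79] j [-54.  27.  66.  -0.  86.  36.] F [ 0.  -0.4  0.2] w 0.0605 g 0.0 t 18.8
-> [ 0.5  -0.1   0.16] -0.5 : [np.float64(3.21), np.float64(-45.57), np.float64(-0.36)] az -0.29 rows>=11.0
-> [0.514  0.3342 0.16  ] 3.0 : [np.float64(1.02), np.float64(-43.43), np.float64(-0.0)] az -3.5 rows>=10.4
iface top 867 [ 460.4 -550.2] [101.3  41.7] -1.9 zmed 0.0303 z95 0.0339 mean [ 0.455 -0.548  0.03 ]
iface scene 993 [ 463.8 -551.2] [103.3  40.7] -1.4 zmed 0.031 z95 0.0347 mean [ 0.463 -0.551  0.03 ]
handle top 239 [ 489.4 -327.9] [80.  12.7] 89.3 zmed 0.043 z95 0.046 mean [ 0.489 -0.326  0.042]
handle scene 280 [ 493.4 -328.2] [80.2 15. ] -89.1 zmed 0.0424 z95 0.0468 mean [ 0.494 -0.329  0.042]
```

>>> apply_moves([
  [2.6,-40,0,0,0,0],
  [2.6,-40,0,0,0,0],
  [2.6,-40,0,0,0,0],
  [2.6,-40,0,0,0,0],
  [2.6,-40,0,0,0,0],
  [2.6,-40,0,0,0,0],
  [2.6,-40,0,0,0,0],
  [2.6,-40,0,0,0,0],
  [2.6,-40,0,0,0,0],
  [2.6,-40,0,0,0,0],
], claw=0.35)

```text
t: 19.72
tcp_pos: [0.4893, -0.1485, 0.1466]
tool_rot: [-179.8, 0.3, -0.7]
force: [-0.3, -0.3, 0.0]
grip_width: 0.0301
grip_force: 0.0
```

>>> apply_moves([
  [1.6,-40,0,0,0,-3.8],
  [1.6,-40,0,0,0,-3.8],
  [1.6,-40,0,0,0,-3.8],
  [1.6,-40,0,0,0,-3.8],
  [1.6,-40,0,0,0,-3.8],
  [1.6,-40,0,0,0,-3.8],
  [1.6,-40,0,0,0,-3.8],
  [1.6,-40,0,0,0,-3.8],
  [1.6,-40,0,0,0,-3.8],
  [1.6,-40,0,0,0,-3.8],
])

```text
t: 20.55
tcp_pos: [0.5104, 0.2503, 0.1466]
tool_rot: [180.0, 0.2, 3.1]
force: [0.8, 0.5, -0.4]
grip_width: 0.0304
grip_force: 0.0
```

```bash
python3 plan.py .514 .3335 .16 3 .514 .3335 .032 3
```

```text
now [0.5104 0.2503 0.1466] [179.98   0.25   3.12] j [ 21.   5.  94.   0.  82. 108.] F [ 0.8  0.5 -0.4] w 0.0304 g 0.0 t 20.6
-> [0.514  0.3335 0.16  ] 3.0 : [np.float64(0.81), np.float64(-8.29), np.float64(-1.34)] az 0.12 rows>=2.0
-> [0.514  0.3335 0.032 ] 3.0 : [np.float64(0.0), np.float64(0.0), np.float64(12.8)] az -0.0 rows>=3.1
```

>>> apply_moves([
  [0.8,-8.3,0,0,0,0],
  [0.8,-8.3,0,0,0,0],
  [0.8,-8.3,4,0,0,0],
  [0.8,-8.3,5,0,0,0],
  [0.8,-8.3,5,0,0,0],
  [0.8,-8.3,5,0,0,0],
  [0.8,-8.3,5,0,0,0],
])

```text
t: 21.13
tcp_pos: [0.5165, 0.3293, 0.1002]
tool_rot: [180.0, 0.0, 2.9]
force: [0.3, -0.6, 0.3]
grip_width: 0.0302
grip_force: 0.0
```

```bash
python3 plan.py .514 .3335 .032 3
python3 - <<'E'
from fit import *
D=grab()
for k in COL: rep(k,D,(.4,.62),(.18,.4),(.065,.09),COL[k])
E
python3 tip.py
```

```text
now [0.5165 0.3293 0.1002] [1.7999e+02 1.0000e-02 2.9400e+00] j [ 28.  13.  89.  -0.  77. 115.] F [ 0.3 -0.6  0.3] w 0.0302 g 0.0 t 21.1
-> [0.514  0.3335 0.032 ] 3.0 : [np.float64(-0.23), np.float64(-0.43), np.float64(6.82)] az -0.06 rows>=1.6
red top 105 [482.  332.9] [39.2 11.6] 2.2 zmed 0.0753 z95 0.0784 mean [0.483 0.333 0.075]
red scene 196 [515.9 333.7] [99.6 15.1] 2.3 zmed 0.0746 z95 0.0788 mean [0.517 0.333 0.074]
yellow top 132 [485.7 286.9] [39.5 12.3] 0.7 zmed 0.0755 z95 0.0783 mean [0.485 0.286 0.075]
yellow scene 252 [518.6 288.3] [101.2  18.3] 3.9 zmed 0.0744 z95 0.0784 mean [0.52  0.287 0.074]
blue top 262 [518.9 242.7] [97.1 13.1] 2.9 zmed 0.0755 z95 0.0786 mean [0.516 0.243 0.075]
blue scene 216 [525.4 242.5] [98.3 15.5] 3.9 zmed 0.0745 z95 0.0784 mean [0.525 0.242 0.074]
tcp [0.5175 0.3298 0.1015] lowest [[0.491, 0.328, 0.042], [0.489, 0.285, 0.042], [0.509, 0.333, 0.042], [0.472, 0.285, 0.042], [0.558, 0.289, 0.042], [0.532, 0.289, 0.042]] 1186
0.01 5 [514.9 346.7] [9.3 2.4] 0.1
0.02 35 [519.6 327.9] [53.7 19.1] -82.8
0.03 39 [519.7 329.1] [61.2 16. ] -86.8
0.04 19 [526.1 328.7] [60.4  3.7] -88.6
```

>>> apply_moves([
  [-0.3,-0.4,2,0,0,0],
  [-0.3,-0.4,4,0,0,0],
  [-0.3,-0.4,5.5,0,0,0],
  [-0.3,-0.4,6.5,0,0,0],
  [-0.3,-0.4,6.9,0,0,0],
  [-0.3,-0.4,6.9,0,0,0],
])

```text
t: 21.78
tcp_pos: [0.5129, 0.3337, 0.0304]
tool_rot: [180.0, 0.0, 3.0]
force: [0.3, 1.0, -0.3]
grip_width: 0.0302
grip_force: 0.0
```

>>> apply_moves([
  [0,0,0,0,0,0],
  [0,0,0,0,0,0],
  [0,0,0,0,0,0],
  [0,0,0,0,0,0],
  [0,0,0,0,0,0],
  [0,0,0,0,0,0],
], claw=1)

```text
t: 22.28
tcp_pos: [0.5139, 0.3346, 0.0319]
tool_rot: [-180.0, -0.1, 3.0]
force: [0.1, -0.9, 6.4]
grip_width: 0.0118
grip_force: 30.0
```

>>> apply_moves([
  [0,0,-1,0,0,0],
  [0,0,-2.5,0,0,0],
  [0,0,-4,0,0,0],
  [0,0,-6,0,0,0],
  [0,0,-8,0,0,0],
  [0,0,-10,0,0,0],
  [0,0,-12,0,0,0],
  [0,0,-12,0,0,0],
])

```text
t: 22.95
tcp_pos: [0.5153, 0.3354, 0.1562]
tool_rot: [-179.8, -0.4, 3.0]
force: [-0.0, 0.9, 0.1]
grip_width: 0.012
grip_force: 30.0
```

```bash
python3 plan.py .4685 -.0518 .155 -8
```

```text
now [0.5153 0.3354 0.1562] [-179.82   -0.37    3.02] j [ 28.  11.  86.   0.  83. 115.] F [-0.   0.9  0.1] w 0.012 g 30.0 t 22.9
-> [ 0.4685 -0.0518  0.155 ] -8.0 : [np.float64(-6.71), np.float64(38.42), np.float64(0.12)] az 11.02 rows>=9.4
```

>>> apply_moves([
  [-0.4,2.5,0,0,0,1],
  [-1,6,0,0,0,2],
  [-1.7,10,0,0,0,3],
  [-2.5,14,0,0,0,4],
  [-3.2,18,0,0,0,5],
  [-3.9,22,0,0,0,6],
  [-4.6,26,0,0,0,7],
  [-5.3,30,0,0,0,9],
  [-6,34,0,0,0,10],
  [-6.6,37,0,0,0,11],
])

```text
t: 23.78
tcp_pos: [0.4653, -0.0414, 0.1496]
tool_rot: [180.0, 0.1, -8.1]
force: [0.3, 0.1, -0.6]
grip_width: 0.0113
grip_force: 30.0
```

```bash
python3 plan.py .4685 -.0518 .155 -8 .4685 -.0518 .075 -8
```

```text
now [ 0.4653 -0.0414  0.1496] [ 1.7996e+02  6.0000e-02 -8.0900e+00] j [-11. -12. 109.  -0.  83.  87.] F [ 0.3  0.1 -0.6] w 0.0113 g 30.0 t 23.8
-> [ 0.4685 -0.0518  0.155 ] -8.0 : [np.float64(0.47), np.float64(0.98), np.float64(-0.54)] az -0.09 rows>=0.3
-> [ 0.4685 -0.0518  0.075 ] -8.0 : [np.float64(0.0), np.float64(-0.0), np.float64(8.0)] az -0.0 rows>=1.9
```

>>> apply_moves([
  [0.5,1,0,0,0,0],
  [0.5,1,0,0,0,0],
  [0.5,1,2,0,0,0],
  [0.5,1,4,0,0,0],
  [0.5,1,6,0,0,0],
  [0.5,1,6.5,0,0,0],
  [0.5,1,6.5,0,0,0],
  [0.5,1,6.5,0,0,0],
])

```text
t: 24.45
tcp_pos: [0.4702, -0.0486, 0.0858]
tool_rot: [-180.0, 0.0, -7.9]
force: [0.2, 0.2, 0.2]
grip_width: 0.0118
grip_force: 30.0
```

```bash
python3 plan.py .4685 -.0518 .063 -8
python3 - <<'E'
from fit import *
D=grab()
rep("bar red",D,(.38,.6),(-.12,.1),(.10,.14),(0,8))
rep("bar red",D,(.38,.6),(-.12,.1),(.04,.14),(0,8))
rep("rim",D,(.38,.59),(-.16,.16),(.08,.092))
cv2.imwrite("pics/s3.png",cv2.resize(D[1][1][150:300,200:400],(800,600)))
E
```

```text
now [ 0.4702 -0.0486  0.0858] [-1.7998e+02  4.0000e-02 -7.9200e+00] j [-12.  -8. 112.   0.  75.  86.] F [0.2 0.2 0.2] w 0.0118 g 30.0 t 24.4
-> [ 0.4685 -0.0518  0.063 ] -8.0 : [np.float64(-0.12), np.float64(0.34), np.float64(2.28)] az 0.08 rows>=0.6
bar red top 91 [432.4 -42.5] [26.7 13.3] -7.8 zmed 0.1295 z95 0.132 mean [ 0.432 -0.043  0.128]
bar red scene 101 [496.7 -53.2] [53.3 11.2] -10.4 zmed 0.1299 z95 0.1337 mean [ 0.498 -0.054  0.129]
bar red top 91 [432.4 -42.5] [26.7 13.3] -7.8 zmed 0.1295 z95 0.132 mean [ 0.432 -0.043  0.128]
bar red scene 103 [482.9 -51.9] [80.1 16.3] -3.1 zmed 0.1298 z95 0.1337 mean [ 0.497 -0.054  0.128]
rim top 501 [477.1  19.4] [230.3 150.6] 82.0 zmed 0.0853 z95 0.0885 mean [0.46  0.055 0.085]
rim scene 582 [480.6  19.2] [232.9 152. ] 82.5 zmed 0.0845 z95 0.0884 mean [0.517 0.02  0.085]
```

View pics/s3.png

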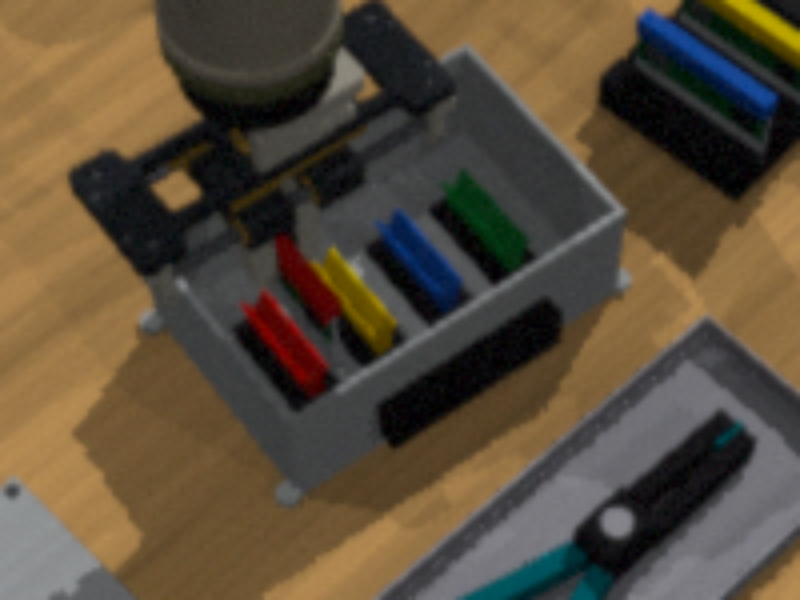

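>>> apply_moves([
  [-0.1,0.3,0,0,0,0],
  [-0.1,0.3,1,0,0,0],
  [-0.1,0.3,2,0,0,0],
  [-0.1,0.3,2.5,0,0,0],
  [-0.1,0.3,3,0,0,0],
  [-0.1,0.3,3.4,0,0,0],
  [-0.1,0.3,3.4,0,0,0],
])

```text
t: 25.13
tcp_pos: [0.4682, -0.0522, 0.0506]
tool_rot: [-180.0, 0.1, -8.0]
force: [0.2, -0.9, -0.7]
grip_width: 0.0114
grip_force: 30.0
```

>>> apply_moves([
  [0,0,0.3,0,0,0],
  [0,0,0.6,0,0,0],
  [0,0,0.9,0,0,0],
  [0,0,1.2,0,0,0],
  [0,0,1.5,0,0,0],
  [0,0,1.6,0,0,0],
  [0,0,1.6,0,0,0],
  [0,0,1.6,0,0,0],
])

```text
t: 25.8
tcp_pos: [0.4701, -0.0526, 0.0367]
tool_rot: [180.0, -0.2, -8.0]
force: [2.0, -0.8, 4.0]
grip_width: 0.0115
grip_force: 30.0
```

>>> apply_moves([
  [0,0,0.1,0,0,0],
  [0,0,0.2,0,0,0],
  [0,0,0.3,0,0,0],
  [0,0,0.3,0,0,0],
  [0,0,0.3,0,0,0],
])

```text
t: 26.22
tcp_pos: [0.4705, -0.0527, 0.0357]
tool_rot: [180.0, -0.2, -8.0]
force: [-8.6, 1.7, 24.5]
grip_width: 0.0118
grip_force: 30.0
```

```bash
cat > bar.py <<'E'
import sys
from fit import *
D=grab();k=sys.argv[1]
rep("bar "+k,D,(.38,.6),(-.12,.12),(.05,.14),COL[k])
rep("bartop "+k,D,(.38,.6),(-.12,.12),(.076,.14),COL[k])
E
python3 bar.py red; python3 plan.py
```

```text
bar red top 81 [432.  -46.4] [26.1 13.7] -9.3 zmed 0.0784 z95 0.0819 mean [ 0.432 -0.046  0.076]
bar red scene 93 [495.4 -56.4] [51.9 12.4] -7.2 zmed 0.0787 z95 0.0827 mean [ 0.498 -0.057  0.078]
bartop red top 68 [431.6 -47.2] [25.  11.8] -8.1 zmed 0.0791 z95 0.0819 mean [ 0.432 -0.047  0.079]
bartop red scene 75 [495.1 -56.7] [51.5 12.1] -8.2 zmed 0.0795 z95 0.0828 mean [ 0.496 -0.057  0.079]
now [ 0.4705 -0.0527  0.0358] [179.98  -0.18  -7.98] j [-13.  -4. 115.  -0.  69.  85.] F [-7.6  1.5 24.6] w 0.0114 g 30.0 t 26.3
```

>>> apply_moves([
  [0,0,0,0,0,0],
  [0,0,0,0,0,0],
  [0,0,0,0,0,0],
  [0,0,-2,0,0,0],
  [0,0,-5,0,0,0],
  [0,0,-9,0,0,0],
  [0,0,-12,0,0,0],
  [0,0,-12,0,0,0],
], claw=0.4)

```text
t: 26.98
tcp_pos: [0.4724, -0.0531, 0.1595]
tool_rot: [180.0, -0.6, -8.0]
force: [0.6, -0.2, 0.5]
grip_width: 0.0283
grip_force: 0.0
```

```bash
python3 bar.py red; python3 plan.py .517 .288 .13 3 .517 .288 .032 3
```

```text
bar red top 139 [441.3 -47.5] [45.  13.8] -7.8 zmed 0.079 z95 0.0817 mean [ 0.44  -0.048  0.077]
bar red scene 249 [472.2 -52.6] [100.4  13.7] -8.0 zmed 0.0789 z95 0.0822 mean [ 0.473 -0.054  0.078]
bartop red top 123 [441.4 -48.5] [44.4 11.8] -8.0 zmed 0.0791 z95 0.0819 mean [ 0.441 -0.049  0.079]
bartop red scene 207 [472.2 -52.6] [100.4  13.6] -8.0 zmed 0.0794 z95 0.0824 mean [ 0.473 -0.053  0.079]
now [ 0.4697 -0.0525  0.1538] [ 1.7999e+02 -1.5000e-01 -7.9900e+00] j [-13. -11. 108.   0.  83.  85.] F [ 0.4  0.2 -0.4] w 0.0279 g 0.0 t 27.1
-> [0.517 0.288 0.13 ] 3.0 : [np.float64(-0.04), np.float64(-34.38), np.float64(2.38)] az -10.99 rows>=8.3
-> [0.517 0.288 0.032] 3.0 : [np.float64(0.0), np.float64(0.0), np.float64(9.8)] az -0.0 rows>=2.4
```

>>> apply_moves([
  [0,-4,0,0,0,-3],
  [0,-8,0,0,0,-6],
  [0,-12,0,0,0,-9],
  [0,-16,0,0,0,-11],
  [0,-20,0,0,0,-11],
  [0,-24,0,0,0,-11],
  [0,-28,0,0,0,-11],
  [0,-32,0,0,0,-11],
  [0,-34.4,1,0,0,-11],
  [0,-34.4,2.4,0,0,-11],
], claw=0.35)

```text
t: 27.92
tcp_pos: [0.5159, 0.2931, 0.1271]
tool_rot: [-179.9, 0.0, 3.2]
force: [0.0, -0.0, -0.1]
grip_width: 0.0298
grip_force: 0.0
```

>>> apply_moves([
  [0,0,2,0,0,0],
  [0,0,3,0,0,0],
  [0,0,3,0,0,0],
  [0,0,3,0,0,0],
])

```text
t: 28.25
tcp_pos: [0.5152, 0.2875, 0.0968]
tool_rot: [179.9, 0.2, 3.0]
force: [0.9, 0.0, -0.2]
grip_width: 0.0301
grip_force: 0.0
```

```bash
python3 plan.py .517 .288 .032 3
python3 - <<'E'
from fit import *
D=grab()
rep("yellow",D,(.4,.62),(.18,.4),(.065,.09),COL["yellow"])
E
```

```text
now [0.5152 0.2875 0.0968] [179.92   0.2    2.99] j [ 24.  10.  93.  -0.  77. 111.] F [ 0.9  0.  -0.2] w 0.0301 g 0.0 t 28.2
-> [0.517 0.288 0.032] 3.0 : [np.float64(0.18), np.float64(-0.04), np.float64(6.48)] az -0.01 rows>=1.6
yellow top 116 [482.8 286.9] [34.2 12.1] 3.6 zmed 0.0751 z95 0.078 mean [0.483 0.286 0.075]
yellow scene 263 [519.3 289. ] [101.1  18.4] 3.1 zmed 0.0741 z95 0.0782 mean [0.521 0.287 0.073]
```

>>> apply_moves([
  [0.2,0,2,0,0,0],
  [0.2,0,4,0,0,0],
  [0.2,0,5.5,0,0,0],
  [0.2,0,6.4,0,0,0],
  [0.2,0,6.4,0,0,0],
])

```text
t: 28.77
tcp_pos: [0.5177, 0.2878, 0.0333]
tool_rot: [180.0, 0.1, 3.0]
force: [-1.0, 0.2, -1.2]
grip_width: 0.0304
grip_force: 0.0
```

>>> apply_moves([
  [0,0,0,0,0,0],
  [0,0,0,0,0,0],
  [0,0,0,0,0,0],
  [0,0,0,0,0,0],
  [0,0,0,0,0,0],
  [0,0,0,0,0,0],
], claw=1)

```text
t: 29.27
tcp_pos: [0.5196, 0.289, 0.0363]
tool_rot: [-180.0, -0.1, 3.0]
force: [-0.8, -0.4, 6.4]
grip_width: 0.0118
grip_force: 30.0
```

>>> apply_moves([
  [0,0,-1,0,0,0],
  [0,0,-2.5,0,0,0],
  [0,0,-4,0,0,0],
  [0,0,-6,0,0,0],
  [0,0,-8,0,0,0],
  [0,0,-10,0,0,0],
  [0,0,-12,0,0,0],
  [0,0,-12,0,0,0],
  [0,0,-12,0,0,0],
])

```text
t: 30.02
tcp_pos: [0.5195, 0.289, 0.1564]
tool_rot: [-179.9, -0.2, 3.0]
force: [0.4, -0.4, -0.9]
grip_width: 0.0115
grip_force: 30.0
```

```bash
python3 plan.py .4752 -.0045 .155 -8
```

```text
now [0.5195 0.289  0.1564] [-1.7993e+02 -1.7000e-01  3.0200e+00] j [ 24.   8.  90.   0.  83. 111.] F [ 0.4 -0.4 -0.9] w 0.0115 g 30.0 t 30.0
-> [ 0.4752 -0.0045  0.155 ] -8.0 : [np.float64(-5.97), np.float64(29.07), np.float64(0.14)] az 11.02 rows>=7.1
```

>>> apply_moves([
  [-0.4,2,0,0,0,1],
  [-1,5,0,0,0,3],
  [-1.8,9,0,0,0,5],
  [-2.6,13,0,0,0,7],
  [-3.4,17,0,0,0,9],
  [-4.2,21,0,0,0,11],
  [-5,25,0,0,0,11],
  [-5.6,28,0,0,0,11],
  [-5.8,29,0,0,0,11],
  [-5.8,29,0,0,0,11],
])

```text
t: 30.85
tcp_pos: [0.4747, -0.0062, 0.1532]
tool_rot: [180.0, 0.1, -8.2]
force: [-0.4, 0.3, -1.0]
grip_width: 0.0117
grip_force: 30.0
```

>>> apply_moves([
  [0,0,2,0,0,0],
  [0,0,4,0,0,0],
  [0,0,6,0,0,0],
  [0,0,6.5,0,0,0],
  [0,0,6.5,0,0,0],
  [0,0,6.5,0,0,0],
])

```text
t: 31.35
tcp_pos: [0.4757, -0.0032, 0.0896]
tool_rot: [-180.0, 0.1, -7.9]
force: [0.4, -0.0, -0.3]
grip_width: 0.0115
grip_force: 30.0
```

```bash
python3 bar.py yellow; python3 plan.py .477 -.0045 .055 -8
```

```text
bar yellow top 104 [437.1   3.2] [28.9 13.8] -5.4 zmed 0.1289 z95 0.1312 mean [0.437 0.003 0.127]
bar yellow scene 149 [496.3  -6.4] [59.5 13.3] -6.7 zmed 0.1282 z95 0.1323 mean [ 0.502 -0.008  0.124]
bartop yellow top 104 [437.1   3.2] [28.9 13.8] -5.4 zmed 0.1289 z95 0.1312 mean [0.437 0.003 0.127]
bartop yellow scene 141 [499.   -6.7] [54.1 13.3] -6.7 zmed 0.1283 z95 0.1323 mean [ 0.503 -0.008  0.128]
now [ 0.4769 -0.0037  0.0909] [-1.7999e+02 -1.0000e-01 -7.9500e+00] j [ -7.  -7. 112.   0.  76.  91.] F [-0.2 -1.2 -0.5] w 0.0116 g 30.0 t 31.4
-> [ 0.477  -0.0045  0.055 ] -8.0 : [np.float64(0.02), np.float64(0.08), np.float64(3.59)] az 0.05 rows>=0.9
```

>>> apply_moves([
  [0,0.1,1,0,0,0],
  [0,0.1,2,0,0,0],
  [0,0.1,2.7,0,0,0],
  [0,0.1,3.2,0,0,0],
  [0,0.1,3.5,0,0,0],
  [0,0.1,3.5,0,0,0],
])

```text
t: 31.95
tcp_pos: [0.4753, -0.005, 0.054]
tool_rot: [-180.0, 0.1, -8.0]
force: [-0.2, 0.4, -2.4]
grip_width: 0.0116
grip_force: 30.0
```

>>> apply_moves([
  [0,0,0.3,0,0,0],
  [0,0,0.6,0,0,0],
  [0,0,0.9,0,0,0],
  [0,0,1.2,0,0,0],
  [0,0,1.5,0,0,0],
  [0,0,1.5,0,0,0],
  [0,0,1.5,0,0,0],
])

```text
t: 32.53
tcp_pos: [0.4769, -0.0053, 0.0402]
tool_rot: [-180.0, -0.1, -8.0]
force: [3.2, 0.6, 0.9]
grip_width: 0.0117
grip_force: 30.0
```

```bash
python3 bar.py yellow
```

```text
bar yellow top 89 [437.2   1. ] [28.1 12.7] -0.8 zmed 0.0787 z95 0.0816 mean [0.437 0.001 0.077]
bar yellow scene 137 [496.5 -14. ] [59.8 25.8] -2.4 zmed 0.0785 z95 0.0827 mean [ 0.503 -0.01   0.078]
bartop yellow top 77 [437.9   0.6] [26.9 12.2] -2.1 zmed 0.0793 z95 0.0817 mean [0.437 0.    0.079]
bartop yellow scene 103 [500.7  -8.6] [52.8 13.3] -9.6 zmed 0.0793 z95 0.0829 mean [ 0.503 -0.009  0.08 ]
```

Nearly home; press on until it bottoms, then release and go to blue.

>>> apply_moves([
  [0,0,0.1,0,0,0],
  [0,0,0.2,0,0,0],
  [0,0,0.3,0,0,0],
  [0,0,0.3,0,0,0],
  [0,0,0.3,0,0,0],
])

```text
t: 33.05
tcp_pos: [0.4773, -0.0053, 0.0401]
tool_rot: [-180.0, -0.2, -8.0]
force: [-9.9, 0.9, 30.5]
grip_width: 0.0115
grip_force: 30.0
```

>>> apply_moves([
  [0,0,0,0,0,0],
  [0,0,0,0,0,0],
  [0,0,0,0,0,0],
  [0,0,-2,0,0,0],
  [0,0,-5,0,0,0],
  [0,0,-9,0,0,0],
  [0,0,-12,0,0,0],
  [0,0,-12,0,0,0],
  [0,0,-12,0,0,0],
], claw=0.4)

```text
t: 33.8
tcp_pos: [0.477, -0.0053, 0.1584]
tool_rot: [-180.0, -0.2, -8.0]
force: [-0.1, 0.6, -0.8]
grip_width: 0.0279
grip_force: 0.0
```

```bash
python3 bar.py yellow; python3 plan.py .522 .243 .1 3
```

```text
bar yellow top 139 [446.1   0. ] [44.9 14. ] -8.1 zmed 0.0789 z95 0.0821 mean [ 0.445 -0.001  0.078]
bar yellow scene 275 [476.4  -5.2] [101.8  13.6] -7.9 zmed 0.0787 z95 0.0821 mean [ 0.479 -0.007  0.077]
bartop yellow top 122 [446.  -1.] [44.8 11.7] -8.0 zmed 0.0792 z95 0.0821 mean [ 0.446 -0.001  0.079]
bartop yellow scene 208 [476.   -4.9] [101.1  13.1] -7.9 zmed 0.0794 z95 0.0824 mean [ 0.478 -0.006  0.079]
now [ 0.4748 -0.0051  0.1552] [ 1.80e+02  1.20e-01 -7.99e+00] j [ -7. -11. 108.  -0.  83.  91.] F [-0.1 -0.5 -0.7] w 0.028 g 0.0 t 33.9
-> [0.522 0.243 0.1  ] 3.0 : [np.float64(1.22), np.float64(-25.22), np.float64(5.52)] az -10.99 rows>=6.2
```

>>> apply_moves([
  [0,-4,0,0,0,-3],
  [0.5,-8,0,0,0,-6],
  [0.8,-12,0,0,0,-9],
  [1.2,-16,0,0,0,-11],
  [1.2,-20,0,0,0,-11],
  [1.2,-24,0,0,0,-11],
  [1.2,-25.2,1,0,0,-11],
  [1.2,-25.2,4,0,0,-11],
  [1.2,-25.2,5.5,0,0,-11],
  [1.2,-25.2,5.5,0,0,-11],
], claw=0.35)

```text
t: 34.73
tcp_pos: [0.5179, 0.2413, 0.0944]
tool_rot: [179.8, 0.6, 3.1]
force: [-0.8, 0.4, -0.4]
grip_width: 0.0301
grip_force: 0.0
```

>>> apply_moves([
  [0,0,0,0,0,0],
  [0,0,0,0,0,0],
])

```text
t: 34.9
tcp_pos: [0.5225, 0.2422, 0.1016]
tool_rot: [180.0, 0.0, 3.0]
force: [0.4, 0.7, 0.5]
grip_width: 0.0304
grip_force: 0.0
```

```bash
python3 plan.py .5215 .243 .032 3
python3 - <<'E'
from fit import *
D=grab()
rep("blue",D,(.4,.62),(.18,.4),(.065,.09),COL["blue"])
E
```

```text
now [0.5225 0.2422 0.1016] [1.7999e+02 4.0000e-02 2.9800e+00] j [ 20.   8.  96.  -0.  77. 107.] F [0.4 0.7 0.5] w 0.0304 g 0.0 t 34.9
-> [0.5215 0.243  0.032 ] 3.0 : [np.float64(-0.1), np.float64(-0.08), np.float64(6.96)] az -0.02 rows>=1.7
blue top 99 [489.7 241.7] [38.1 11.5] 3.4 zmed 0.0757 z95 0.0782 mean [0.491 0.241 0.076]
blue scene 205 [524.2 243.5] [99.5 16.7] 2.1 zmed 0.0747 z95 0.0784 mean [0.527 0.242 0.074]
```

>>> apply_moves([
  [0,0,2,0,0,0],
  [0,0,4,0,0,0],
  [0,0,5.5,0,0,0],
  [0,0,6.5,0,0,0],
  [0,0,6.9,0,0,0],
  [0,0,6.9,0,0,0],
])

```text
t: 35.5
tcp_pos: [0.5225, 0.2425, 0.0324]
tool_rot: [180.0, 0.0, 3.0]
force: [-0.9, 0.4, 0.2]
grip_width: 0.0304
grip_force: 0.0
```

>>> apply_moves([
  [0,0,0,0,0,0],
  [0,0,0,0,0,0],
  [0,0,0,0,0,0],
  [0,0,0,0,0,0],
  [0,0,0,0,0,0],
  [0,0,0,0,0,0],
], claw=1)

```text
t: 36.0
tcp_pos: [0.5235, 0.2431, 0.0338]
tool_rot: [-180.0, -0.1, 3.0]
force: [0.2, -0.7, 6.1]
grip_width: 0.0116
grip_force: 30.0
```

>>> apply_moves([
  [0,0,-1,0,0,0],
  [0,0,-2.5,0,0,0],
  [0,0,-4,0,0,0],
  [0,0,-6,0,0,0],
  [0,0,-8,0,0,0],
  [0,0,-10,0,0,0],
  [0,0,-12,0,0,0],
  [0,0,-12,0,0,0],
  [0,0,-12,0,0,0],
])

```text
t: 36.75
tcp_pos: [0.5235, 0.2431, 0.1542]
tool_rot: [-180.0, -0.2, 3.0]
force: [0.3, -0.8, -1.6]
grip_width: 0.0113
grip_force: 30.0
```

```bash
python3 plan.py .4825 .043 .155 -8
```

```text
now [0.5235 0.2431 0.1542] [-1.7995e+02 -1.6000e-01  3.0200e+00] j [ 20.   5.  92.   0.  82. 107.] F [ 0.3 -0.8 -1.6] w 0.0113 g 30.0 t 36.8
-> [0.4825 0.043  0.155 ] -8.0 : [np.float64(-5.15), np.float64(19.77), np.float64(-0.08)] az 11.02 rows>=4.9
```

>>> apply_moves([
  [-0.5,2,0,0,0,1],
  [-1.2,5,0,0,0,3],
  [-2.2,9,0,0,0,6],
  [-3.2,13,0,0,0,9],
  [-4.2,16.5,0,0,0,11],
  [-5,19,0,0,0,11],
  [-5.1,19.8,0,0,0,11],
  [-5.1,19.8,0,0,0,11],
])

```text
t: 37.42
tcp_pos: [0.481, 0.0406, 0.1512]
tool_rot: [180.0, 0.1, -8.1]
force: [-0.2, 0.4, -0.7]
grip_width: 0.0116
grip_force: 30.0
```

>>> apply_moves([
  [0,0,2,0,0,0],
  [0,0,4,0,0,0],
  [0,0,6,0,0,0],
  [0,0,6.5,0,0,0],
  [0,0,6.5,0,0,0],
  [0,0,6.5,0,0,0],
])

```text
t: 37.92
tcp_pos: [0.482, 0.0432, 0.0876]
tool_rot: [-180.0, 0.1, -7.9]
force: [0.3, -0.3, -0.8]
grip_width: 0.0116
grip_force: 30.0
```

```bash
python3 bar.py blue; python3 plan.py .483 .043 .053 -8
```

```text
bar blue top 87 [443.7  48.4] [28.2 11.8] -6.9 zmed 0.1291 z95 0.1316 mean [0.442 0.049 0.129]
bar blue scene 94 [502.5  40.2] [61.7 11.4] -13.0 zmed 0.1298 z95 0.1332 mean [0.51  0.039 0.127]
bartop blue top 87 [443.7  48.4] [28.2 11.8] -6.9 zmed 0.1291 z95 0.1316 mean [0.442 0.049 0.129]
bartop blue scene 91 [507.2  39.1] [52.  11.4] -13.0 zmed 0.1298 z95 0.1332 mean [0.511 0.039 0.13 ]
now [0.4831 0.0428 0.089 ] [-1.7998e+02 -1.1000e-01 -7.9500e+00] j [ -1.  -6. 111.   0.  75.  97.] F [-0.  -0.4 -0.8] w 0.012 g 30.0 t 38.0
-> [0.483 0.043 0.053] -8.0 : [np.float64(-0.02), np.float64(-0.02), np.float64(3.6)] az 0.05 rows>=0.9
```

>>> apply_moves([
  [0,0,1,0,0,0],
  [0,0,2,0,0,0],
  [0,0,2.7,0,0,0],
  [0,0,3.2,0,0,0],
  [0,0,3.5,0,0,0],
  [0,0,3.5,0,0,0],
])

```text
t: 38.52
tcp_pos: [0.4816, 0.0424, 0.0519]
tool_rot: [-180.0, 0.1, -8.0]
force: [-0.8, 0.4, -1.3]
grip_width: 0.0118
grip_force: 30.0
```

>>> apply_moves([
  [0,0,0.3,0,0,0],
  [0,0,0.6,0,0,0],
  [0,0,0.9,0,0,0],
  [0,0,1.2,0,0,0],
  [0,0,1.4,0,0,0],
  [0,0,1.6,0,0,0],
  [0,0,1.6,0,0,0],
  [0,0,1.6,0,0,0],
])

```text
t: 39.18
tcp_pos: [0.4835, 0.0423, 0.0378]
tool_rot: [-180.0, -0.2, -8.0]
force: [-0.0, 0.2, 5.6]
grip_width: 0.0118
grip_force: 30.0
```

```bash
python3 bar.py blue; python3 plan.py
```

```text
bar blue top 76 [444.4  47.9] [27.  12.3] -5.6 zmed 0.079 z95 0.082 mean [0.444 0.048 0.079]
bar blue scene 90 [509.6  38.4] [49.8 13. ] -6.2 zmed 0.0796 z95 0.0827 mean [0.512 0.038 0.079]
bartop blue top 71 [444.3  47.7] [27.1 11.7] -7.8 zmed 0.0793 z95 0.0821 mean [0.444 0.048 0.079]
bartop blue scene 80 [509.1  38.4] [48.7 13. ] -6.2 zmed 0.0798 z95 0.0827 mean [0.51  0.038 0.08 ]
now [0.4835 0.0423 0.0378] [-1.7998e+02 -1.6000e-01 -7.9900e+00] j [ -1.  -2. 113.   0.  69.  97.] F [-0.3  0.6  5.4] w 0.0115 g 30.0 t 39.3
```

>>> apply_moves([
  [0,0,0.1,0,0,0],
  [0,0,0.2,0,0,0],
  [0,0,0.25,0,0,0],
  [0,0,0.25,0,0,0],
  [0,0,0.25,0,0,0],
])

```text
t: 39.7
tcp_pos: [0.4839, 0.0424, 0.0377]
tool_rot: [-180.0, -0.2, -8.0]
force: [-12.2, -0.1, 29.2]
grip_width: 0.0118
grip_force: 30.0
```

>>> apply_moves([
  [0,0,0,0,0,0],
  [0,0,0,0,0,0],
  [0,0,0,0,0,0],
  [0,0,-2,0,0,0],
  [0,0,-5,0,0,0],
  [0,0,-9,0,0,0],
  [0,0,-12,0,0,0],
  [0,4,-12,0,0,0],
  [0,8,-12,0,0,0],
  [0,12,-12,0,0,0],
], claw=0.4)

```text
t: 40.53
tcp_pos: [0.4655, -0.0774, 0.1547]
tool_rot: [180.0, -0.1, -7.8]
force: [1.8, -0.2, -0.1]
grip_width: 0.028
grip_force: 0.0
```

>>> apply_moves([
  [0,4,0,0,0,7],
  [0,8,0,0,0,14],
  [0,10,0,0,0,21],
  [0,10,0,0,0,21],
  [0,10,0,0,0,21],
])

```text
t: 40.95
tcp_pos: [0.451, -0.1763, 0.1535]
tool_rot: [-180.0, 0.1, -29.1]
force: [0.0, 0.2, -0.8]
grip_width: 0.0282
grip_force: 0.0
```

```bash
for k in red yellow blue; do python3 bar.py $k; done
python3 - <<'E'
from fit import *
D=grab()
rep("handle",D,(.36,.64),(-.42,-.18),(.032,.055))
rep("rim",D,(.38,.59),(-.16,.16),(.08,.092))
for c,im,W in D:
    print(c,np.isnan(W[...,0]).sum())
    m=sel(W,(.36,.64),(-.5,-.15),(.0045,.03));P=W[m];print(len(P),*rect(P))
cv2.imwrite("pics/s4.png",cv2.resize(D[1][1][120:420,80:480],(800,600)))
E
python3 plan.py
```

```text
bar red top 299 [467.9 -51.3] [99.3 13.8] -8.1 zmed 0.0792 z95 0.0823 mean [ 0.467 -0.052  0.078]
bar red scene 244 [471.2 -52.5] [100.4  14.2] -9.2 zmed 0.0788 z95 0.0827 mean [ 0.473 -0.054  0.078]
bartop red top 270 [468.2 -52.3] [98.4 12. ] -8.0 zmed 0.0794 z95 0.0824 mean [ 0.468 -0.052  0.079]
bartop red scene 198 [471.1 -52.8] [100.2  13. ] -7.6 zmed 0.0794 z95 0.0827 mean [ 0.474 -0.053  0.08 ]
bar yellow top 300 [473.1  -3.8] [99.5 14. ] -8.1 zmed 0.0792 z95 0.0823 mean [ 0.472 -0.005  0.078]
bar yellow scene 266 [476.9  -5.2] [100.6  14.4] -7.2 zmed 0.0786 z95 0.0825 mean [ 0.479 -0.007  0.078]
bartop yellow top 276 [473.2  -4.8] [99.2 11.8] -7.9 zmed 0.0794 z95 0.0824 mean [ 0.472 -0.005  0.079]
bartop yellow scene 200 [476.8  -5. ] [100.2  13.5] -7.9 zmed 0.0794 z95 0.0831 mean [ 0.477 -0.005  0.079]
bar blue top 271 [480.3  43.3] [99.1 13.8] -9.0 zmed 0.0795 z95 0.0822 mean [0.479 0.043 0.079]
bar blue scene 223 [484.2  41.7] [100.   14.7] -7.8 zmed 0.0794 z95 0.0824 mean [0.487 0.041 0.079]
bartop blue top 264 [480.1  42.6] [99.1 11.8] -7.9 zmed 0.0796 z95 0.0822 mean [0.479 0.043 0.08 ]
bartop blue scene 187 [484.2  41.7] [100.   14.7] -7.8 zmed 0.0798 z95 0.0825 mean [0.486 0.041 0.08 ]
handle top few 0
handle scene 281 [ 492.9 -328.3] [79.7 14. ] 89.4 zmed 0.0426 z95 0.0466 mean [ 0.494 -0.329  0.042]
rim top 1118 [477.1  19.1] [230.4 150.9] 82.1 zmed 0.0843 z95 0.088 mean [0.476 0.016 0.084]
rim scene 982 [479.9  19.4] [232.4 155. ] 81.8 zmed 0.0836 z95 0.088 mean [0.487 0.016 0.084]
top 1198
346 [ 437.6 -250. ] [391.6 207.1] 46.7
scene 1227
6533 [ 499.4 -324.1] [349.5 277.1] 89.7
now [ 0.4518 -0.1747  0.1541] [-179.99    0.    -28.87] j [-27.  -9. 107.   0.  83.  92.] F [1.3 0.1 0.7] w 0.0275 g 0.0 t 41.4
```

View pics/s4.png

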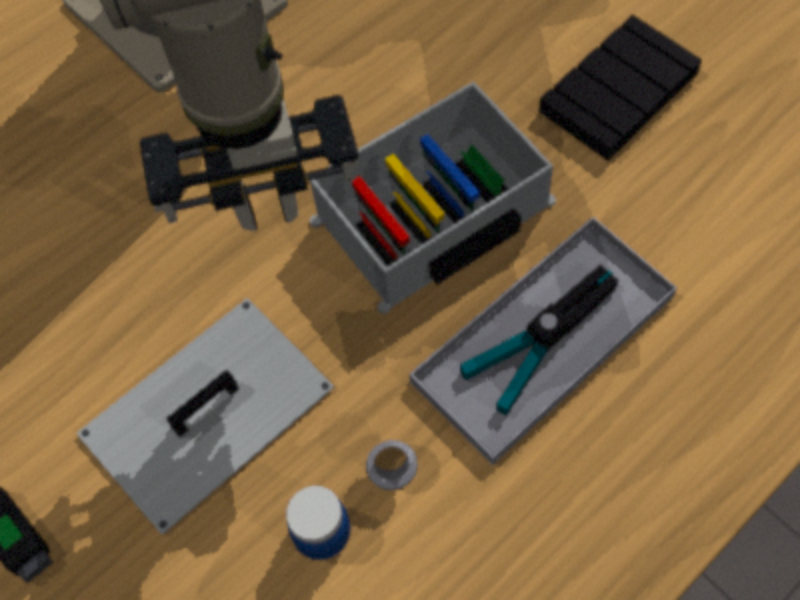

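```bash
python3 plan.py .491 -.328 .12 90
```

```text
now [ 0.4518 -0.1747  0.1541] [-179.99    0.    -28.87] j [-27.  -9. 107.   0.  83.  92.] F [1.3 0.1 0.7] w 0.0275 g 0.0 t 41.4
-> [ 0.491 -0.328  0.12 ] 90.0 : [np.float64(10.84), np.float64(11.53), np.float64(3.41)] az -118.87 rows>=16.6
```

>>> apply_moves([
  [10.8,11.5,3.4,0,0,-65],
  [10.8,11.5,3.4,0,0,-65],
  [10.8,11.5,3.4,0,0,-65],
  [10.8,11.5,3.4,0,0,-65],
  [10.8,11.5,3.4,0,0,-65],
  [10.8,11.5,3.4,0,0,-65],
  [10.8,11.5,3.4,0,0,-65],
  [10.8,11.5,3.4,0,0,-65],
  [10.8,11.5,3.4,0,0,-65],
  [10.8,11.5,3.4,0,0,-65],
], claw=0)

```text
t: 42.18
tcp_pos: [0.4905, -0.3281, 0.12]
tool_rot: [-180.0, 0.0, 36.4]
force: [1.3, -0.4, 0.1]
grip_width: 0.0464
grip_force: 0.0
```

>>> apply_moves([
  [0,0,0,0,0,-54],
  [0,0,0,0,0,-54],
  [0,0,0,0,0,-54],
  [0,0,0,0,0,-54],
  [0,0,0,0,0,-54],
  [0,0,0,0,0,-54],
  [0,0,0,0,0,-54],
  [0,0,0,0,0,-54],
  [0,0,0,0,0,-54],
  [0,0,0,0,0,-54],
])

```text
t: 43.02
tcp_pos: [0.4904, -0.3282, 0.1201]
tool_rot: [180.0, -0.0, 89.8]
force: [-0.6, -0.0, -0.3]
grip_width: 0.0465
grip_force: 0.0
```

```bash
python3 plan.py .491 -.328 .001 90
python3 - <<'E'
from fit import *
D=grab()
rep("handle",D,(.36,.64),(-.42,-.18),(.032,.055))
rep("corner plate",D,(.36,.64),(-.46,-.18),(.0055,.012))
E
```

```text
now [ 0.4904 -0.3282  0.1201] [180.    -0.    89.76] j [-39.   9.  92.   0.  79. -39.] F [-0.6 -0.  -0.3] w 0.0465 g 0.0 t 43.0
-> [ 0.491 -0.328  0.001] 90.0 : [np.float64(0.02), np.float64(0.06), np.float64(11.91)] az -0.24 rows>=2.9
handle top 176 [ 489.9 -317.2] [58.7 12.7] 89.1 zmed 0.0428 z95 0.0458 mean [ 0.489 -0.316  0.042]
handle scene 237 [ 493.4 -328.2] [80.4 13.8] 88.9 zmed 0.0422 z95 0.0458 mean [ 0.495 -0.331  0.041]
corner plate top 3098 [ 495.4 -294.9] [245.3 187.1] -68.3 zmed 0.0076 z95 0.0104 mean [ 0.495 -0.28   0.008]
corner plate scene 4785 [ 495.9 -320.7] [279.  260.5] 89.0 zmed 0.0079 z95 0.0109 mean [ 0.503 -0.338  0.008]
```

Cover unmoved. Descend to the handle, grip and lift.

>>> apply_moves([
  [0,0,3,0,0,0],
  [0,0,6,0,0,0],
  [0,0,9,0,0,0],
  [0,0,11,0,0,0],
  [0,0,11.8,0,0,0],
  [0,0,11.8,0,0,0],
  [0,0,11.8,0,0,0],
])

```text
t: 43.7
tcp_pos: [0.4906, -0.3286, 0.0027]
tool_rot: [180.0, 0.0, 90.0]
force: [0.5, -0.4, 0.6]
grip_width: 0.0464
grip_force: 0.0
```

>>> apply_moves([
  [0,0,0,0,0,0],
  [0,0,0,0,0,0],
  [0,0,0,0,0,0],
  [0,0,0,0,0,0],
  [0,0,0,0,0,0],
  [0,0,0,0,0,0],
  [0,0,0,0,0,0],
  [0,0,0,0,0,0],
], claw=1)

```text
t: 44.37
tcp_pos: [0.4908, -0.3287, 0.0027]
tool_rot: [179.9, 0.0, 90.0]
force: [0.9, 0.1, 3.5]
grip_width: 0.0117
grip_force: 30.0
```

>>> apply_moves([
  [0,0,-0.5,0,0,0],
  [0,0,-1.5,0,0,0],
  [0,0,-3,0,0,0],
  [0,0,-5,0,0,0],
  [0,0,-7,0,0,0],
  [0,0,-9,0,0,0],
  [0,0,-11,0,0,0],
  [0,0,-12,0,0,0],
  [0,0,-12,0,0,0],
  [0,0,-12,0,0,0],
])

```text
t: 45.2
tcp_pos: [0.4904, -0.3286, 0.1223]
tool_rot: [180.0, 0.0, 90.0]
force: [-1.2, 0.1, -2.8]
grip_width: 0.0119
grip_force: 30.0
```

```bash
cat > cov.py <<'E'
from fit import *
s=env.read_state();p=s["tcp_pos"];D=grab()
for c,im,W in D:
    P=W[sel(W,(p[0]-.14,p[0]+.14),(p[1]-.15,p[1]+.15),(p[2]-.012,p[2]+.018))]
    print(c,len(P),*rect(P),np.round(np.linalg.lstsq(np.c_[P[:,:2]-p[:2],np.ones(len(P))],P[:,2],rcond=None)[0],4))
    P=W[sel(W,(.38,.59),(-.16,.16),(.08,.09))]
    if len(P)>5:print("rim",len(P),*rect(P))
E
python3 cov.py; python3 plan.py .4785 .0195 .12 82
```

```text
top 4208 [ 487.8 -328.5] [231.6 150.5] -89.9 [-0.002   0.0003  0.1268]
rim 1137 [477.1  19.1] [230.2 150.8] 82.1
scene 6162 [ 489.4 -327.9] [229.7 153.1] 89.9 [-0.0026  0.0007  0.1258]
rim 1021 [478.9  19.5] [232.4 156. ] 82.2
now [ 0.4894 -0.3278  0.1204] [-1.7988e+02 -9.0000e-02  9.0010e+01] j [-39.   9.  92.  -0.  79. -39.] F [ 0.1 -0.  -2.5] w 0.0115 g 30.0 t 45.3
-> [0.4785 0.0195 0.12  ] 82.0 : [np.float64(34.73), np.float64(-1.08), np.float64(0.04)] az 8.01 rows>=8.3
```

>>> apply_moves([
  [2,0,0,0,0,0],
  [5,-0.1,0,0,0,1],
  [9,-0.2,0,0,0,2],
  [13,-0.3,0,0,0,3],
  [17,-0.4,0,0,0,4],
  [21,-0.5,0,0,0,5],
  [25,-0.6,0,0,0,6],
  [29,-0.8,0,0,0,7],
  [32.5,-0.9,0,0,0,8],
  [34.5,-1,0,0,0,8],
])

```text
t: 46.13
tcp_pos: [0.4784, 0.02, 0.1204]
tool_rot: [-179.8, -0.1, 82.1]
force: [-0.4, 0.8, -2.5]
grip_width: 0.0114
grip_force: 30.0
```

>>> apply_moves([
  [0,0,0,0,0,0],
  [0,0,0,0,0,0],
  [0,0,0,0,0,0],
])

```text
t: 46.38
tcp_pos: [0.4795, 0.0161, 0.1211]
tool_rot: [-179.9, 0.0, 82.0]
force: [0.2, -0.2, -2.3]
grip_width: 0.012
grip_force: 30.0
```

```bash
python3 cov.py; python3 plan.py .4795 .0192 .12 82
```

```text
top 2708 [475.3   7.3] [212.1 150.1] 82.1 [-0.0058  0.0003  0.1257]
rim 58 [402.6  20.6] [209.7   2.6] 82.1
scene 4349 [479.4  16.1] [231.9 153.8] 81.4 [-1.50e-03 -1.00e-04  1.26e-01]
rim 424 [481.4  19.2] [232.3 150.5] 81.8
now [0.4799 0.0155 0.1215] [-1.7994e+02  2.0000e-02  8.1940e+01] j [ -4.  -8. 109.  -0.  79.   4.] F [ 0.5 -1.2 -1.7] w 0.0117 g 30.0 t 46.5
-> [0.4795 0.0192 0.12  ] 82.0 : [np.float64(0.36), np.float64(-0.09), np.float64(0.15)] az -0.06 rows>=0.1
```

>>> apply_moves([
  [0.3,0,0,0,0,0],
  [0.3,0,0,0,0,0],
  [0.3,0,0.8,0,0,0],
  [0.3,0,1.6,0,0,0],
  [0.3,0,2.2,0,0,0],
  [0.3,0,2.6,0,0,0],
  [0.3,0,2.6,0,0,0],
  [0.3,0,2.6,0,0,0],
])

```text
t: 47.15
tcp_pos: [0.4802, 0.0195, 0.0956]
tool_rot: [-179.9, 0.0, 82.0]
force: [-1.0, 0.2, -2.1]
grip_width: 0.0114
grip_force: 30.0
```

```bash
python3 cov.py; python3 plan.py .4795 .0192 .0835 82
```

```text
top 2625 [475.7  10.2] [211.1 150.1] 82.1 [0.0021 0.0003 0.1003]
rim 33 [401.8  20.5] [209.4   1.2] 81.9
scene 4467 [480.3  20.2] [233.5 154.7] 82.0 [-0.0158  0.0076  0.1003]
rim 405 [480.3  18.3] [230.5 153.1] 82.3
now [0.4808 0.0195 0.0964] [179.98  -0.    82.02] j [ -4.  -7. 111.   0.  76.   4.] F [ 1.4 -0.1 -2.2] w 0.0116 g 30.0 t 47.2
-> [0.4795 0.0192 0.0835] 82.0 : [np.float64(-0.05), np.float64(-0.13), np.float64(1.29)] az 0.02 rows>=0.3
```

>>> apply_moves([
  [0,-0.1,0.2,0,0,0],
  [0,-0.1,0.4,0,0,0],
  [0,-0.1,0.6,0,0,0],
  [0,-0.1,0.8,0,0,0],
  [0,-0.1,1,0,0,0],
  [0,-0.1,1.1,0,0,0],
  [0,-0.1,1.2,0,0,0],
  [0,-0.1,1.2,0,0,0],
  [0,-0.1,1.2,0,0,0],
])

```text
t: 48.0
tcp_pos: [0.4796, 0.0196, 0.0841]
tool_rot: [-180.0, 0.0, 82.0]
force: [0.3, 1.0, -1.7]
grip_width: 0.0116
grip_force: 30.0
```

```bash
python3 cov.py; python3 plan.py
```

```text
top 2551 [475.2   9.6] [210.9 150.5] 82.2 [-0.0008  0.0008  0.0887]
rim 1886 [475.3   9.6] [210.9 150.4] 82.2
scene 4542 [479.5  20. ] [233.9 154.4] 82.0 [-0.0159  0.0058  0.0885]
rim 3072 [479.5  20.1] [233.6 154.4] 82.0
now [0.4797 0.0196 0.0843] [179.99  -0.    82.01] j [ -4.  -6. 111.   0.  75.   4.] F [ 1.2 -0.3 -2.2] w 0.0116 g 30.0 t 48.1
```

>>> apply_moves([
  [0,0,0.1,0,0,0],
  [0,0,0.2,0,0,0],
  [0,0,0.2,0,0,0],
  [0,0,0.2,0,0,0],
])

```text
t: 48.43
tcp_pos: [0.4799, 0.0196, 0.0837]
tool_rot: [180.0, 0.0, 82.0]
force: [-7.6, 0.1, 10.6]
grip_width: 0.0115
grip_force: 30.0
```

Seated, with contact force up. Release and retreat upward.

>>> apply_moves([
  [0,0,0,0,0,0],
  [0,0,0,0,0,0],
  [0,0,0,0,0,0],
  [0,0,0,0,0,0],
  [0,0,-1,0,0,0],
  [0,0,-4,0,0,0],
  [0,0,-8,0,0,0],
  [0,0,-12,0,0,0],
  [0,0,-14,0,0,0],
  [0,0,-14,0,0,0],
], claw=0)

```text
t: 49.27
tcp_pos: [0.4829, 0.0195, 0.2295]
tool_rot: [179.4, -0.0, 82.0]
force: [0.5, -0.1, 0.7]
grip_width: 0.0465
grip_force: 0.0
```

>>> apply_moves([
  [-4,0,0,0,0,0],
  [-8,0,0,0,0,0],
  [-12,0,0,0,0,0],
  [-16,0,0,0,0,0],
  [-20,0,0,0,0,0],
  [-24,0,0,0,0,0],
  [-28,0,0,0,0,0],
  [-28,0,0,0,0,0],
])

```text
t: 49.93
tcp_pos: [0.4385, -0.2636, 0.2214]
tool_rot: [-179.9, 0.1, 81.7]
force: [-0.4, -0.4, 0.2]
grip_width: 0.0465
grip_force: 0.0
```

```bash
python3 - <<'E'
from fit import *
D=grab()
for c,im,W in D:
    P=W[sel(W,(.36,.6),(-.13,.16),(.082,.096))]
    print(c,len(P),*rect(P),np.round(np.linalg.lstsq(np.c_[P[:,:2]-[.479,.019],np.ones(len(P))],P[:,2],rcond=None)[0],4))
rep("handle",D,(.4,.56),(-.08,.12),(.11,.14))
rep("pivot",D,(.62,.75),(-.14,.14),(.033,.05))
rep("iface",D,(.38,.6),(-.62,-.47),(.02,.05))
cv2.imwrite("pics/s5.png",D[1][1])
E
python3 plan.py
```

```text
top 7952 [477.2  19.4] [230.8 151.1] 82.1 [-0.001   0.0005  0.0884]
scene 5561 [480.2  20.2] [233.2 155.6] 82.1 [-0.0013  0.0002  0.0884]
handle top 270 [476.9  19.7] [79.9 12.2] 82.1 zmed 0.1239 z95 0.1267 mean [0.476 0.02  0.123]
handle scene 262 [480.6  19. ] [79.9 15.3] 82.0 zmed 0.1231 z95 0.127 mean [0.482 0.018 0.122]
pivot top 227 [669.5 -45.4] [38.4 29.8] 89.9 zmed 0.0382 z95 0.0418 mean [ 0.669 -0.045  0.038]
pivot scene 237 [673.1 -45.2] [41.1 30.6] -88.8 zmed 0.0383 z95 0.0426 mean [ 0.674 -0.046  0.038]
iface top 393 [ 431.2 -550.1] [42.7 41.6] -0.2 zmed 0.0305 z95 0.0338 mean [ 0.43  -0.548  0.03 ]
iface scene 1008 [ 463.7 -550.8] [102.8  40.3] -0.8 zmed 0.0311 z95 0.035 mean [ 0.464 -0.55   0.03 ]
now [ 0.4398 -0.2587  0.2214] [-1.7992e+02 -6.0000e-02  8.1820e+01] j [-36.  -7.  97.   0.  90. -28.] F [ 0.4 -0.1 -0.8] w 0.0461 g 0.0 t 50.0
```

View pics/s5.png

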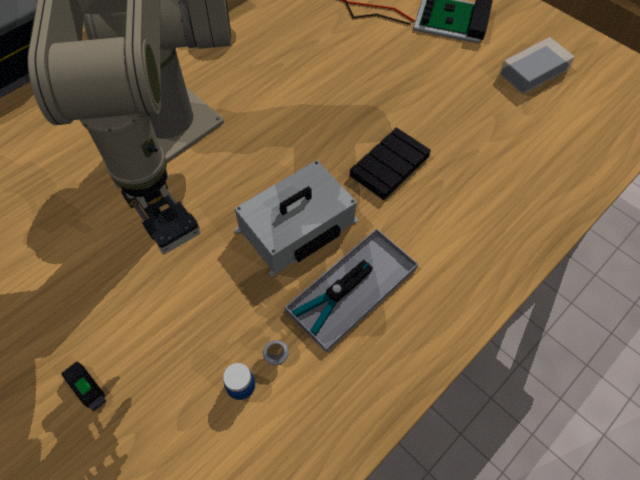

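The picture shows the cover level on the box at (297,210). The clamp was knocked about 40 mm along the tray but is still flat and within limits. The interface box stands on the bench at (83,385). Handing in.

```bash
python3 -c "
from station import env
print(env.close_job())"
```

```text
the job is handed in; nothing more can be done
None
```

I handed the job in at about 50 s: the clamp is flat in the tray, the interface box is on the bench, the red, yellow and blue cards (there was no green one) are home in their clips, and the cover sits level on the box, though `close_job` returned no verdict.

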